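# Swap the relays in the kiln controller

### The job

The burnout kiln's controller lies open on the jeweller's bench: slide its power fader right down to zero before any relay is moved, then pull out the worn relays that are still in the sockets and put them in the steel tray, and plug every new relay from the wooden stock block fully home in a socket of its own (any free one will do). Only then slide the fader up until it stands level with the brass pointer, and leave the tools and other things on the bench alone.

Things in the scene. Friction and masses are not known exactly. Their poses are not given: they have to be found in the camera images.
- unit: Kiln controller, fixed: chassis 250 x 300 x 12 mm. Origin: centre of its underside; x from the fader panel (robot's side) to the back, y along the socket row, z up. Panel: 85 mm deep, centred at x = -80 mm, top 40 mm above the bench. White sockets at x = 30 mm, 50 mm apart, rims at 42 mm; their 30 mm high terminals reach 38 mm either way in x. Behind, from x = 85 mm, parts up to 46 mm high
- socket1 (a point): Mouth centre, at rim height (42 mm above the bench), of relay socket 1 of 4, counted from the controller's -y end; axes as unit. Hole 34 (x) by 28 mm (y), 16 mm deep, 1.5 mm chamfer: 1 mm play round a relay's plug, and nothing else holds it. The relay's x must lie along this x. Home: its case rests on the rim, its origin 14 mm below this point
- socket2 (a point): Mouth centre, at rim height (42 mm above the bench), of relay socket 2 of 4, counted from the controller's -y end; axes as unit. Hole 34 (x) by 28 mm (y), 16 mm deep, 1.5 mm chamfer: 1 mm play round a relay's plug, and nothing else holds it. The relay's x must lie along this x. Home: its case rests on the rim, its origin 14 mm below this point
- socket3 (a point): Mouth centre, at rim height (42 mm above the bench), of relay socket 3 of 4, counted from the controller's -y end; axes as unit. Hole 34 (x) by 28 mm (y), 16 mm deep, 1.5 mm chamfer: 1 mm play round a relay's plug, and nothing else holds it. The relay's x must lie along this x. Home: its case rests on the rim, its origin 14 mm below this point
- socket4 (a point): Mouth centre, at rim height (42 mm above the bench), of relay socket 4 of 4, counted from the controller's -y end; axes as unit. Hole 34 (x) by 28 mm (y), 16 mm deep, 1.5 mm chamfer: 1 mm play round a relay's plug, and nothing else holds it. The relay's x must lie along this x. Home: its case rests on the rim, its origin 14 mm below this point
- fader (a joint): The power fader, m: 0 = zero power, at the -y end of its track (an end stop), 0.10 = full power, at the +y end (an end stop). It slides along the controller's y with about 2 N of friction and stays where it is left
- fader_top (a point): Centre of the top of the fader's black grip, 69 mm above the bench. The grip is 24 mm (x) by 16 mm (y) and 26 mm tall; the panel lies 29 mm below this point. A white line across the top marks its middle
- mark: The brass pointer clipped to the fader panel, on the robot's side of the fader scale, fixed: 12 x 10 mm and 6 mm tall, 29 mm from the fader's line in x, its point towards the fader. Origin at the point's base, on the panel's top; axes as unit. The fader is set when the middle of its grip has the same y, in these axes, as this origin
- worn1: Worn relay, at the start home in socket 1, or absent (None): grey case 38 x 32 mm (x, y), 40 mm tall, bright label plate on top, black plug 32 x 26 mm, 14 mm long, below; 54 mm tall in all, about 90 g. Origin: centre of the plug's underside; z up, x along the 38 mm side. Plug tapered over its first 4 mm. Fits both half-turn ways round
- worn2: Worn relay, at the start home in socket 2, or absent (None): grey case 38 x 32 mm (x, y), 40 mm tall, bright label plate on top, black plug 32 x 26 mm, 14 mm long, below; 54 mm tall in all, about 90 g. Origin: centre of the plug's underside; z up, x along the 38 mm side. Plug tapered over its first 4 mm. Fits both half-turn ways round
- worn3: Worn relay, at the start home in socket 3, or absent (None): grey case 38 x 32 mm (x, y), 40 mm tall, bright label plate on top, black plug 32 x 26 mm, 14 mm long, below; 54 mm tall in all, about 90 g. Origin: centre of the plug's underside; z up, x along the 38 mm side. Plug tapered over its first 4 mm. Fits both half-turn ways round
- worn4: Worn relay, at the start home in socket 4, or absent (None): grey case 38 x 32 mm (x, y), 40 mm tall, bright label plate on top, black plug 32 x 26 mm, 14 mm long, below; 54 mm tall in all, about 90 g. Origin: centre of the plug's underside; z up, x along the 38 mm side. Plug tapered over its first 4 mm. Fits both half-turn ways round
- new1: New relay, at the start upright in pocket 1 (from the -y end) of the stock block, or absent (None): grey case 38 x 32 mm (x, y), 40 mm tall, bright label plate on top, black plug 32 x 26 mm, 14 mm long, below; 54 mm tall in all. Origin: centre of the plug's underside; z up, x along the 38 mm side. 70 to 115 g. Plug tapered over its first 4 mm. Fits both half-turn ways round
- new2: New relay, at the start upright in pocket 2 (from the -y end) of the stock block, or absent (None): grey case 38 x 32 mm (x, y), 40 mm tall, bright label plate on top, black plug 32 x 26 mm, 14 mm long, below; 54 mm tall in all. Origin: centre of the plug's underside; z up, x along the 38 mm side. 70 to 115 g. Plug tapered over its first 4 mm. Fits both half-turn ways round
- new3: New relay, at the start upright in pocket 3 (from the -y end) of the stock block, or absent (None): grey case 38 x 32 mm (x, y), 40 mm tall, bright label plate on top, black plug 32 x 26 mm, 14 mm long, below; 54 mm tall in all. Origin: centre of the plug's underside; z up, x along the 38 mm side. 70 to 115 g. Plug tapered over its first 4 mm. Fits both half-turn ways round
- tray: Open steel tray, loose, on the bench at the left, nearer or farther than the stock block, 120 mm (x) by 160 mm (y) by 34 mm tall, walls and floor 4 mm. Origin at the centre of its underside, z up. Three relays fit in it standing side by side along y
- doming: Not to be disturbed: a 40 mm steel doming block (cube) to the left of the stock block and the tray; origin at the centre of its underside
- jar: Not to be disturbed: a small capped glass jar, 56 mm across, 60 mm tall, beyond the controller's left end; origin at the centre of its underside
- pliers: Not to be disturbed: flat pliers 130 mm long, lying between the robot and the controller, to the right
- ring_clamp: Not to be disturbed: a wooden ring clamp 115 x 22 x 22 mm, lying near the robot, to the left
- stock: Wooden stock block of the new relays, loose, 64 mm (x) by 197 mm (y) by 24 mm tall, on the bench at the left, nearer or farther than the tray. Four pockets in a row along y, 47 mm apart, even about the centre, 42 x 36 mm and 20 mm deep (floor 4 mm above the bench). Origin at the centre of its underside, z up
- new4: New relay, at the start upright in pocket 4 (from the -y end) of the stock block, or absent (None): grey case 38 x 32 mm (x, y), 40 mm tall, bright label plate on top, black plug 32 x 26 mm, 14 mm long, below; 54 mm tall in all. Origin: centre of the plug's underside; z up, x along the 38 mm side. 70 to 115 g. Plug tapered over its first 4 mm. Fits both half-turn ways round
There are look-alikes about, which are no part of the job. Leave any blue or orange look-alike of the new3 alone. Leave any blue look-alike of the worn3 alone.

How it is judged:
By the outcome, as a careful person would: the job done as asked, in the order asked, and still so for the second after the job is handed in, with the robot touching nothing.
Of worn1, worn2, worn3, worn4 only 2 to 3 are there at a start; the rules pass over those that are not, and their reading is None.
Of new1, new2, new3, new4 only 3 to 4 are there at a start; the rules pass over those that are not, and their reading is None.
At some moment in a run one of stock, tray may be knocked a few centimetres aside while the robot is not near it.
It also fails if it takes over 210 s, if anything falls off the work surface, if the arm or the gripper's body presses on something with over 40 N, if the wrist force passes 120 N, or if a joint passes its speed limit or range.

### The arm

A 6-joint arm with a two-finger parallel gripper is mounted at the origin on the work surface. World frame = base frame: x ahead of the robot, y to its left, z up, the work surface at z = 0. Lengths are in mm, angles in rad, forces in N, time in s.
With the tool pointing down it reaches from about 300 to 1000 mm from the base axis. Payload 5.1 kg.
Tool frame: the origin (TCP) lies midway between the tips of the shut fingers; the grasp point (between the pads) lies ctrl.tcp_to_grasp behind it (ctrl.tcp_to_grasp is the distance from the TCP to the grasp point, in mm); z points along the fingers, y is the line along which they close (so a half turn about z gives the same grasp; the last joint's range is limited). The gripper opens to 95 mm and grips with 3 to 60 N. Pads are 20 mm wide; open, the fingers measure 119 mm over their backs; the gripper's body (75 mm by 180 mm) begins 59 mm behind the grasp point.
Start: joints at [-1.401, 0.124, 1.65, -0, 1.367, -0.083], TCP at [162.543, -629.336, 214.656] pointing down, gripper open.
Joint ranges: [-2.61, 2.61], [-1.02, 2.33], [0.03, 2.71], [-1.35, 4.49], [0.32, 2.68], [-2.91, 2.91]. Speed limits (rad/s): [2.57, 2.57, 3.14, 3.14, 3.14, 3.14].

### API

Orientations are given as a unit quaternion [x, y, z, w].
In Python, from rig import ctrl, cams, models gives the robot as it stands.
- The arm moves only by the tool arm_command, never from a script. Its argument "steps" is a list of rows, each an object of numbers: "wx", "wy", "wz": the turn, a rotation vector about the tool's x, y, z in rad; "dx", "dy", "dz": the shift along the tool's x, y, z in cm; "grip": the finger opening in cm, from 0 to 9.51. A call has 1 to 10 rows; each row is the pose to reach, as a shift and turn from the pose commanded when the call began, along the tool's axes at that moment; what a row does not reach only later rows make up. A row lasts 1/12 s, in which the tool goes at most 41.7 mm and 7.16 degrees, less where a joint would pass 70% of its speed; a pose out of reach is approached as far as the arm can. A call with a gripper value outside its range is refused whole. The fingers move at their own pace and stop on an object; "force" is the grip in N (left out, the last holds). Time passes only in rows, so rows that repeat a pose let the fingers close. It gives the time, the measured TCP pose, the force, the opening and the grip force at its end, in the units of the state.
- ctrl.state(): the state, without advancing time (a new reading comes with each control period).
- cams.capture(name): name is "side" or "top" or "wrist"; returns the picture (400x640x3 uint8, blue, green, red); there is no depth.
- cams.calibration(name): a dict with "camera_matrix" (3x3 intrinsics, pixels), "rvec" (rotation vector, rad) and "tvec" (3), from world to camera coordinates, as OpenCV has them; the wrist camera has in their place "tool_from_camera" (4x4, takes a point from camera to tool coordinates, whose origin is the TCP and whose axes are the flange's). Camera axes: x right, y down, z forward; pixel columns grow to the right and rows downward; lengths in mm; the calibration is good to about 2 mm. A picture is of the moment at which its call begins: read the wrist's pose just before it. calibration takes no time and is no camera call.
- ctrl.close_job(): hands the job in; it is judged then, once.
Trained networks look in the newest picture that a camera, given by its name, has taken for a name from the list of things; names that differ only in an ending like _2 or _b are one class to them, and where a whole thing is asked for, a point or a joint stands for the part that bears it (a point fixed in the world has none). Each returns a list of dicts, best first, with "p" (0 to 1); they miss things now and then, are a little off and sometimes report something else, mostly with a low value. They report only what shows in the picture. A call takes as long as a camera call. They do not tell look-alikes from the thing itself.
- models.look_for(camera, label): "location" ([column, row] in pixels, amid what is visible of it).
- models.trace(camera, label): "mask" (400x640 bool, what is visible of it) and "location" ([column, row] in pixels, amid what is visible of it).
The state is a dict: "time": time; "qpos": joint angles; "qd": joint speeds; "joint_efforts": joint torques, N m; "eef_pos": TCP position; "eef_rot": TCP orientation; "wrist_force": force on the tool from outside, world axes, zero at the start; "moment": the same for the moment, N m; "width": finger opening in mm; "grasp_force": force on a finger pad.
Only numpy, scipy, OpenCV 4.12 (cv2) and the standard library are available. Lean on these libraries where they do the work, as an engineer would, in place of code of your own. Each camera call takes 0.05 s, during which the arm holds its last target. There are 200 camera calls.

## Working session

There is one attempt and no reset: what is moved stays moved. The work goes in short steps, Python scripts to look and compute and a tool call to move; the robot and the scene stay as the last step left them, time stands still between calls to the robot, and variables do not carry over. Pictures are saved under pics/ and viewed, at most 14 in all, crops included, and the job is handed in when it is done.

Besides the shell and the picture viewer there is one more tool, called after "Emit:" by a JSON object that holds its "api" and its "payload". arm_command: Moves the arm, as the interface text tells. Its arguments: {"type":"object","properties":{"steps":{"type":"array"},"force":{"type":"number"}},"required":["steps"]}

```bash
ls; mkdir -p pics; python3 - <<'E'
from rig import ctrl,cams,models
import cv2,numpy as np
s=ctrl.state();print(s['time'],s['eef_pos'],s['eef_rot'],s['width'],ctrl.tcp_to_grasp)
for c in['top','side']:
    cv2.imwrite(f'pics/{c}0.png',cams.capture(c))
    k=cams.calibration(c);R=cv2.Rodrigues(np.array(k['rvec'],float))[0]
    print(c,k['camera_matrix'],'pos',-R.T@np.array(k['tvec']).ravel(),'fwd',R[2])
print(cams.calibration('wrist'))
E
```

```text
pics
0.0 [ 162.43150878 -628.73637774  213.41571124] [ 9.92019463e-01  1.26080778e-01 -6.34390715e-05 -1.00883090e-03] 95.26383711078503 18.8
top [[413.1307571    0.         323.32262014]
 [  0.         413.1307571  197.14460911]
 [  0.           0.           1.        ]] pos [ 329.23964123   77.70386987 1202.50358506] fwd [ 0.16656131  0.01515065 -0.9859147 ]
side [[388.14438706   0.         319.2148744 ]
 [  0.         388.14438706 202.06681559]
 [  0.           0.           1.        ]] pos [328.38988941 747.34084844 731.68598093] fwd [ 0.21187801 -0.69197869 -0.6901255 ]
{'camera_matrix': array([[342.12952167,   0.        , 319.86737997],
       [  0.        , 342.12952167, 197.22699691],
       [  0.        ,   0.        ,   1.        ]]), 'tool_from_camera': array([[ 2.52754970e-04, -9.66842154e-01, -2.55374598e-01,
         7.12461716e+01],
       [ 9.99999864e-01,  1.27798766e-04,  5.05898795e-04,
        -4.74391384e-01],
       [-4.56487722e-04, -2.55374691e-01,  9.66842055e-01,
        -1.69674081e+02],
       [ 0.00000000e+00,  0.00000000e+00,  0.00000000e+00,
         1.00000000e+00]])}
```

View pics/top0.png

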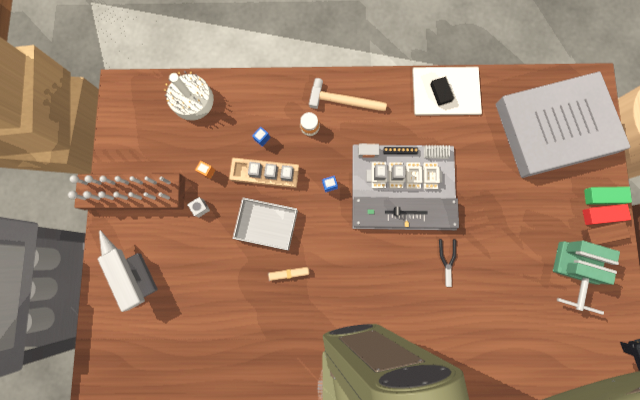

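View pics/side0.png

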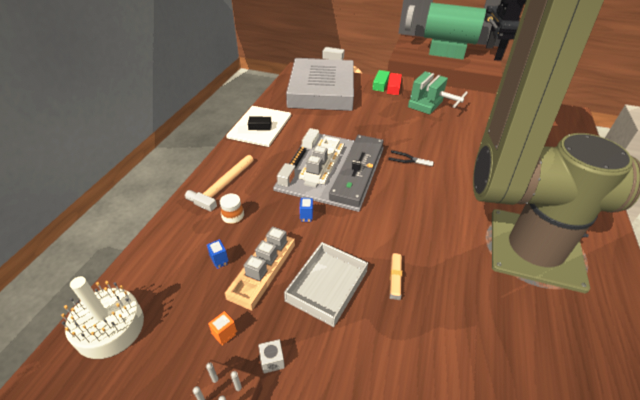

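The top view shows the controller (352–458, 145–230). Sockets 4 and 3 hold worn relays at columns 380 and 398, and sockets 2 and 1 are empty. The stock block has three grey new relays at (254, 270, 287; row 171), with its leftmost pocket empty. The tray is at (266, 224), the fader near (397, 212) and the pointer near (407, 223). The blue and orange cubes are decoys. The side view agrees with this.

```bash
cat > h.py <<'E'
from rig import ctrl,cams,models
import cv2,numpy as np
from scipy.spatial.transform import Rotation as Ro
def pose():
    s=ctrl.state();return np.array(s['eef_pos']),Ro.from_quat(s['eef_rot'])
def cam(c,P=None):
    k=cams.calibration(c);K=k['camera_matrix']
    if c=='wrist':
        p,r=P or pose();T=np.array(k['tool_from_camera'])
        R=r.as_matrix()@T[:3,:3];return K,R,p+r.apply(T[:3,3])
    R=cv2.Rodrigues(np.array(k['rvec'],float))[0].T
    return K,R,-R@np.array(k['tvec'],float).ravel()
def unproj(c,uv,z,P=None):
    K,R,o=cam(c,P);d=np.c_[np.atleast_2d(uv),np.ones(len(np.atleast_2d(uv)))]@np.linalg.inv(K).T@R.T
    return o+d*((z-o[2])/d[:,2])[:,None]
def proj(c,X,P=None):
    K,R,o=cam(c,P);x=(np.atleast_2d(X)-o)@R@K.T;return x[:,:2]/x[:,2:]
def delta(xyz,yaw):
    "cm shift in tool axes + rotvec to TCP xyz, tool down, tool-x at yaw"
    p,r=pose();t=Ro.from_matrix(np.c_[[np.cos(yaw),np.sin(yaw),0],[np.sin(yaw),-np.cos(yaw),0],[0,0,-1]])
    print('d',np.round(r.inv().apply(np.array(xyz)-p)/10,2),'w',np.round((r.inv()*t).as_rotvec(),3))
def yaw():
    p,r=pose();x=r.as_matrix()[:,0];return np.arctan2(x[1],x[0])
def pca(m,c,z,P=None):
    q=np.argwhere(m)[:,::-1].astype(float);w=unproj(c,q,z,P)[:,:2].astype(np.float32);return cv2.minAreaRect(w)
E
python3 - <<'E'
from h import *
cams.capture('top')
for n,z in[('unit',12),('fader_top',69),('mark',46),('worn3',82),('new3',58),('tray',34),('stock',24),('doming',40),('jar',60)]:
    for d in models.look_for('top',n)[:6]:
        if d['p']>.2: print(n,round(d['p'],2),np.round(d['location']),np.round(unproj('top',d['location'],z)[0]))
for n in['tray','stock','unit']:
    d=models.trace('top',n)[0];print(n,pca(d['mask'],'top',24))
delta([500,-80,330],0)
E
```

```text
unit 0.81 [405. 191.] [ 548. -142.   12.]
worn3 0.78 [400. 169.] [ 596. -118.   82.]
worn3 0.76 [331. 186.] [549.  75.  82.]
worn3 0.51 [379. 171.] [591. -60.  82.]
new3 0.79 [205. 170.] [602. 433.  58.]
new3 0.69 [262. 136.] [703. 273.  58.]
new3 0.61 [255. 170.] [603. 290.  58.]
new3 0.6 [273. 173.] [594. 237.  58.]
new3 0.48 [286. 173.] [593. 200.  58.]
tray 0.87 [267. 224.] [451. 257.  34.]
tray 0.38 [273. 172.] [601. 241.  34.]
stock 0.76 [255. 178.] [586. 295.  24.]
doming 0.74 [198. 207.] [501. 454.  40.]
doming 0.35 [405. 187.] [ 552. -138.   40.]
doming 0.27 [287. 172.] [599. 200.  40.]
jar 0.6 [309. 123.] [740. 135.  60.]
tray ((452.9463806152344, 262.117919921875), (164.43402099609375, 122.23294067382812), 78.24164581298828)
stock ((602.4537353515625, 269.1875915527344), (199.08956909179688, 68.13909149169922), 83.39433288574219)
unit ((558.1240234375, -139.352783203125), (303.5359191894531, 253.78379821777344), 89.07616424560547)
d [ 46.41 -44.75 -11.53] w [0.    0.    0.253]
```

Emit:
{"api": "arm_command", "payload": {"steps": [{"dx": 27,"dy": -18,"dz": -1.8,"wz": 0.253},{"dx": 27,"dy": -18,"dz": -1.8,"wz": 0.253},{"dx": 27,"dy": -18,"dz": -1.8,"wz": 0.253},{"dx": 27,"dy": -18,"dz": -1.8,"wz": 0.253},{"dx": 27,"dy": -18,"dz": -1.8,"wz": 0.253},{"dx": 27,"dy": -18,"dz": -1.8,"wz": 0.253},{"dx": 27,"dy": -18,"dz": -1.8,"wz": 0.253},{"dx": 27,"dy": -18,"dz": -1.8,"wz": 0.253},{"dx": 27,"dy": -18,"dz": -1.8,"wz": 0.253},{"dx": 27,"dy": -18,"dz": -1.8,"wz": 0.253}]}}

```text
invalid input at $.steps[0]: expected keys wx, wy, wz, dx, dy, dz, grip
```

Emit:
{"api": "arm_command", "payload": {"steps": [{"dx": 22.1,"dy": -24.7,"dz": -1.9},{"dx": 22.1,"dy": -24.7,"dz": -1.9},{"dx": 22.1,"dy": -24.7,"dz": -1.9},{"dx": 22.1,"dy": -24.7,"dz": -1.9},{"dx": 22.1,"dy": -24.7,"dz": -1.9},{"dx": 22.1,"dy": -24.7,"dz": -1.9},{"dx": 22.1,"dy": -24.7,"dz": -1.9},{"dx": 22.1,"dy": -24.7,"dz": -1.9},{"dx": 22.1,"dy": -24.7,"dz": -1.9},{"dx": 22.1,"dy": -24.7,"dz": -1.9}]}}

```text
invalid input at $.steps[0]: expected keys wx, wy, wz, dx, dy, dz, grip
```

Emit:
{"api": "arm_command", "payload": {"steps": [{"wx": 0,"wy": 0,"wz": 0.253,"dx": 27,"dy": -18,"dz": -1.8,"grip": 9.5},{"wx": 0,"wy": 0,"wz": 0.253,"dx": 27,"dy": -18,"dz": -1.8,"grip": 9.5},{"wx": 0,"wy": 0,"wz": 0.253,"dx": 27,"dy": -18,"dz": -1.8,"grip": 9.5},{"wx": 0,"wy": 0,"wz": 0.253,"dx": 27,"dy": -18,"dz": -1.8,"grip": 9.5},{"wx": 0,"wy": 0,"wz": 0.253,"dx": 27,"dy": -18,"dz": -1.8,"grip": 9.5},{"wx": 0,"wy": 0,"wz": 0.253,"dx": 27,"dy": -18,"dz": -1.8,"grip": 9.5},{"wx": 0,"wy": 0,"wz": 0.253,"dx": 27,"dy": -18,"dz": -1.8,"grip": 9.5},{"wx": 0,"wy": 0,"wz": 0.253,"dx": 27,"dy": -18,"dz": -1.8,"grip": 9.5},{"wx": 0,"wy": 0,"wz": 0.253,"dx": 27,"dy": -18,"dz": -1.8,"grip": 9.5},{"wx": 0,"wy": 0,"wz": 0.253,"dx": 27,"dy": -18,"dz": -1.8,"grip": 9.5}]}}

```text
time: 1.58
eef_pos: [379.9, -386.5, 233.1]
eef_rot: [1.0, 0.002, 0.0, 0.0]
wrist_force: [-0.2, 0.2, -0.3]
width: 95.2
grasp_force: 0.0
```

Emit:
{"api": "arm_command", "payload": {"steps": [{"wx": 0,"wy": 0,"wz": 0,"dx": 22.1,"dy": -24.7,"dz": -1.9,"grip": 9.5},{"wx": 0,"wy": 0,"wz": 0,"dx": 22.1,"dy": -24.7,"dz": -1.9,"grip": 9.5},{"wx": 0,"wy": 0,"wz": 0,"dx": 22.1,"dy": -24.7,"dz": -1.9,"grip": 9.5},{"wx": 0,"wy": 0,"wz": 0,"dx": 22.1,"dy": -24.7,"dz": -1.9,"grip": 9.5},{"wx": 0,"wy": 0,"wz": 0,"dx": 22.1,"dy": -24.7,"dz": -1.9,"grip": 9.5},{"wx": 0,"wy": 0,"wz": 0,"dx": 22.1,"dy": -24.7,"dz": -1.9,"grip": 9.5},{"wx": 0,"wy": 0,"wz": 0,"dx": 22.1,"dy": -24.7,"dz": -1.9,"grip": 9.5},{"wx": 0,"wy": 0,"wz": 0,"dx": 22.1,"dy": -24.7,"dz": -1.9,"grip": 9.5},{"wx": 0,"wy": 0,"wz": 0,"dx": 22.1,"dy": -24.7,"dz": -1.9,"grip": 9.5},{"wx": 0,"wy": 0,"wz": 0,"dx": 22.1,"dy": -24.7,"dz": -1.9,"grip": 9.5}]}}

```text
time: 2.42
eef_pos: [600.7, -140.5, 251.2]
eef_rot: [1.0, 0.001, -0.0, 0.0]
wrist_force: [0.3, -1.3, -0.2]
width: 95.0
grasp_force: 0.0
```

```bash
python3 - <<'E'
from h import *
p,r=pose();print(ctrl.state()['time'],p,yaw(),ctrl.state()['wrist_force'])
cv2.imwrite('pics/w1.png',cams.capture('wrist'))
for n,z in[('unit',12),('fader_top',69),('fader',69),('mark',46),('worn3',82)]:
    for d in models.trace('wrist',n)[:4]:
        if d['p']>.2: print(n,round(d['p'],2),np.round(d['location'],1),np.round(unproj('wrist',d['location'],z)[0],1),pca(d['mask'],'wrist',z))
E
```

```text
2.4167 [ 600.70120645 -140.49326988  251.20540699] 0.0014010507679417972 [ 0.29504139 -1.30531943 -0.17505235]
unit 0.84 [322.4 172.4] [ 593.6 -145.    12. ] ((570.3435668945312, -138.84991455078125), (314.1488952636719, 232.50234985351562), 88.48442840576172)
fader_top 0.77 [293.7 267.1] [ 496.1 -112.4   69. ] ((496.1587829589844, -109.92720031738281), (14.690666198730469, 17.38534927368164), 88.94731903076172)
fader 0.74 [290.9 266.7] [ 496.5 -109.3   69. ] ((495.474365234375, -109.36605834960938), (15.837750434875488, 16.242595672607422), 88.92939758300781)
mark 0.56 [324.4 174.5] [ 597.4 -147.1   46. ] ((579.0657958984375, -138.65585327148438), (286.5982666015625, 211.9055633544922), 88.5544662475586)
worn3 0.95 [244.3 181.8] [597.2 -65.3  82. ] ((596.0802001953125, -67.80746459960938), (36.791812896728516, 44.056976318359375), 87.52388000488281)
worn3 0.79 [294.3 182.1] [ 596.7 -116.    82. ] ((594.74072265625, -115.56881713867188), (32.396732330322266, 43.91680145263672), 88.0790023803711)
```

View pics/w1.png

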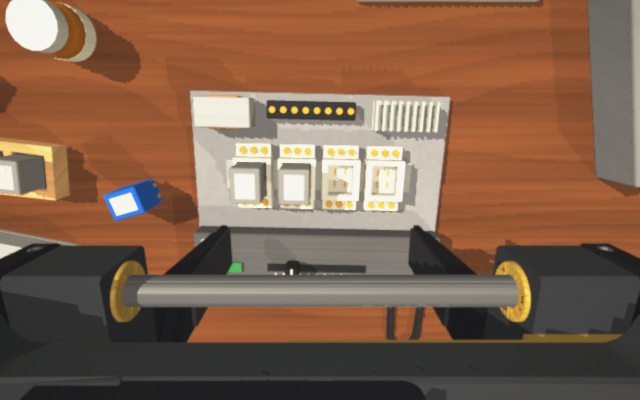

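The unit sits at rows 91–230. Worn relays are at (245,182) and (294,184), with empty sockets at (340,179) and (384,179). The fader is at (292,267), partly behind the gripper body. I'll move back and lower so the fader and pointer are clear.

Emit:
{"api": "arm_command", "payload": {"steps": [{"wx": 0,"wy": 0,"wz": 0,"dx": -10.5,"dy": 0,"dz": 8,"grip": 9.5},{"wx": 0,"wy": 0,"wz": 0,"dx": -10.5,"dy": 0,"dz": 8,"grip": 9.5},{"wx": 0,"wy": 0,"wz": 0,"dx": -10.5,"dy": 0,"dz": 8,"grip": 9.5},{"wx": 0,"wy": 0,"wz": 0,"dx": -10.5,"dy": 0,"dz": 8,"grip": 9.5},{"wx": 0,"wy": 0,"wz": 0,"dx": -10.5,"dy": 0,"dz": 8,"grip": 9.5},{"wx": 0,"wy": 0,"wz": 0,"dx": -10.5,"dy": 0,"dz": 8,"grip": 9.5},{"wx": 0,"wy": 0,"wz": 0,"dx": -10.5,"dy": 0,"dz": 8,"grip": 9.5}]}}

```text
time: 3.3
eef_pos: [497.3, -141.6, 174.5]
eef_rot: [1.0, -0.0, 0.002, 0.001]
wrist_force: [-0.1, -0.1, 0.4]
width: 95.0
grasp_force: 0.0
```

```bash
python3 - <<'E'
from h import *
p,r=pose();print(ctrl.state()['time'],p,yaw(),r.as_matrix()[:,2])
im=cams.capture('wrist');cv2.imwrite('pics/w2raw.png',im)
for n,z in[('fader_top',69),('mark',46),('worn3',82)]:
    for d in models.trace('wrist',n)[:4]:
        if d['p']>.2: print(n,round(d['p'],2),np.round(d['location'],1),np.round(unproj('wrist',d['location'],z)[0],1),pca(d['mask'],'wrist',z))
cv2.imwrite('pics/w2.png',cv2.resize(im[20:270,140:480],None,fx=2.3,fy=2.3,interpolation=cv2.INTER_CUBIC))
E
```

```text
3.3 [ 497.26187882 -141.62547232  174.48228846] -0.0007614672256948869 [ 0.00480938 -0.00177039 -0.99998687]
fader_top 0.86 [282.5 207.9] [ 487.1 -110.    69. ] ((485.6184997558594, -108.2933349609375), (17.65495491027832, 29.036754608154297), 88.7900619506836)
mark 0.73 [313.2 240.5] [ 448.5 -135.    46. ] ((450.4328918457031, -134.78109741210938), (9.325471878051758, 16.844074249267578), 89.93681335449219)
worn3 0.95 [217.1  71.6] [592.6 -66.9  82. ] ((592.1508178710938, -67.18675994873047), (39.49812698364258, 38.077274322509766), 87.89846801757812)
worn3 0.74 [ 67.8 111.8] [564.5  45.7  82. ] ((566.7070922851562, 44.625816345214844), (33.89021301269531, 58.43559265136719), 16.018972396850586)
worn3 0.57 [281.4  73.1] [ 591.7 -113.1   82. ] ((590.7971801757812, -113.5858383178711), (33.105316162109375, 38.2147216796875), 89.39334106445312)
```

View pics/w2.png

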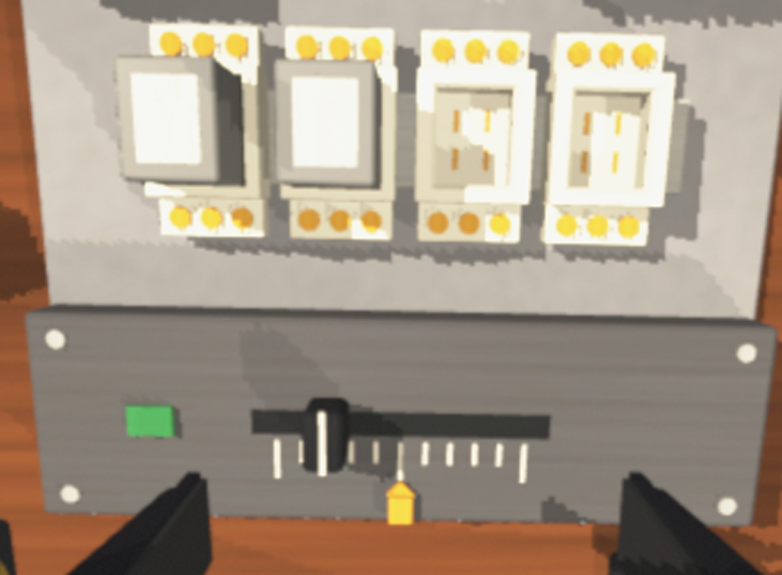

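The crop shows the panel with corners (28,312), (775,322), (45,513), (752,520). The fader's white line is at x=322, the pointer tip at (400,482), the socket 1 rim at (553–668, 72–207) and the socket 2 rim at (418–535, 70–204). The worn cases are at (167,119) and (326,123). Next I'll fit the unit pose.

```bash
cat > fit.py <<'E'
from h import *
from scipy.optimize import least_squares
def fit(obs,P,x0):
    X=np.array([o[0] for o in obs],float);uv=np.array([o[1] for o in obs],float)
    def w(q):
        c,s=np.cos(q[2]),np.sin(q[2]);return np.c_[q[0]+c*X[:,0]-s*X[:,1],q[1]+s*X[:,0]+c*X[:,1],X[:,2]]
    f=lambda q:(proj('wrist',w(q),P)-uv).ravel()
    r=least_squares(f,x0,x_scale=[1,1,.01],loss='soft_l1');return r.x,r.fun.reshape(-1,2)
E
python3 - <<'E'
from fit import *
P=(np.array([497.26187882,-141.62547232,174.48228846]),Ro.from_quat(ctrl.state()['eef_rot']))
print(pose()[0])
C=lambda u,v:(u/2.3+140,v/2.3+20)
obs=[((-37.5,150,40),C(28,312)),((-37.5,-150,40),C(775,322)),((-122.5,150,40),C(45,513)),((-122.5,-150,40),C(752,520)),
((30,-75,42),C(611,139.5)),((30,-25,42),C(476.5,137)),((30,25,82),C(326,123)),((30,75,82),C(167,119))]
q,e=fit(obs,P,[557,-139,0]);print(q);print(np.round(e,1))
q2,e=fit(obs[:4],P,q);print(q2);q2,e=fit(obs[4:],P,q);print(q2,np.round(e,1))
for n,u,z in[('fader',C(322,445),69),('tip',C(400,483),43),('tick L',C(277,475),40),('tick R',C(524,480),40),('slot',C(400.5,424),40)]:
    w=unproj('wrist',u,z,P)[0][:2]-q[:2];c,s=np.cos(q[2]),np.sin(q[2]);print(n,w[0]*c+w[1]*s,-w[0]*s+w[1]*c)
E
```

```text
[ 496.7184877  -141.03659124  173.41849316]
[ 5.61946748e+02 -1.38432875e+02 -1.51047351e-02]
[[-4.9  0. ]
 [ 6.3  0.8]
 [-2.3  1.6]
 [ 4.3  2.9]
 [ 0.5 -0.9]
 [-0.6 -0.8]
 [ 0.  -0.4]
 [-0.   0.2]]
[ 5.62804660e+02 -1.37456025e+02 -1.25950250e-02]
[ 5.61566290e+02 -1.38270467e+02 -2.11419115e-02] [[ 0.5  0.1]
 [-0.6 -0.1]
 [ 0.1 -0.1]
 [ 0.   0.1]]
fader -80.4975462919427 29.271059540112372
tip -104.34111962214651 0.8456677220819422
tick L -102.72409923778339 51.188945696108696
tick R -103.37891051669341 -49.898263475593076
slot -80.30170075063724 0.9573621281134861
```

Emit:
{"api": "arm_command", "payload": {"steps": [{"wx": 0,"wy": 0,"wz": 0.016,"dx": -1.5,"dy": -3.3,"dz": 5,"grip": 5},{"wx": 0,"wy": 0,"wz": 0.016,"dx": -1.5,"dy": -3.3,"dz": 7,"grip": 5},{"wx": 0,"wy": 0,"wz": 0.016,"dx": -1.5,"dy": -3.3,"dz": 7,"grip": 5},{"wx": 0,"wy": 0,"wz": 0.016,"dx": -1.5,"dy": -3.3,"dz": 10,"grip": 5},{"wx": 0,"wy": 0,"wz": 0.016,"dx": -1.5,"dy": -3.3,"dz": 12.2,"grip": 5},{"wx": 0,"wy": 0,"wz": 0.016,"dx": -1.5,"dy": -3.3,"dz": 12.2,"grip": 5},{"wx": 0,"wy": 0,"wz": 0.016,"dx": -1.5,"dy": -3.3,"dz": 12.2,"grip": 5},{"wx": 0,"wy": 0,"wz": 0.016,"dx": -1.5,"dy": -3.3,"dz": 12.2,"grip": 5}]}}

```text
time: 4.17
eef_pos: [481.9, -108.4, 52.1]
eef_rot: [1.0, -0.008, 0.002, 0.001]
wrist_force: [-0.2, -0.6, 0.8]
width: 51.3
grasp_force: 0.0
```

Emit:
{"api": "arm_command", "payload": {"steps": [{"wx": 0,"wy": 0,"wz": 0,"dx": 0,"dy": 0,"dz": 0,"grip": 1},{"wx": 0,"wy": 0,"wz": 0,"dx": 0,"dy": 0,"dz": 0,"grip": 1},{"wx": 0,"wy": 0,"wz": 0,"dx": 0,"dy": 0,"dz": 0,"grip": 1},{"wx": 0,"wy": 0,"wz": 0,"dx": 0,"dy": 0,"dz": 0,"grip": 1},{"wx": 0,"wy": 0,"wz": 0,"dx": 0,"dy": 0,"dz": 0,"grip": 1},{"wx": 0,"wy": 0,"wz": 0,"dx": 0,"dy": 0,"dz": 0,"grip": 1}], "force": 15}}

```text
time: 4.67
eef_pos: [480.1, -107.6, 49.9]
eef_rot: [1.0, -0.008, 0.0, 0.0]
wrist_force: [-0.3, -1.0, 1.4]
width: 16.1
grasp_force: 15.0
```

Emit:
{"api": "arm_command", "payload": {"steps": [{"wx": 0,"wy": 0,"wz": 0,"dx": 0,"dy": 2.5,"dz": 0,"grip": 1},{"wx": 0,"wy": 0,"wz": 0,"dx": 0,"dy": 5,"dz": 0,"grip": 1},{"wx": 0,"wy": 0,"wz": 0,"dx": 0,"dy": 7,"dz": 0,"grip": 1},{"wx": 0,"wy": 0,"wz": 0,"dx": 0,"dy": 7.4,"dz": 0,"grip": 1},{"wx": 0,"wy": 0,"wz": 0,"dx": 0,"dy": 7.5,"dz": 0,"grip": 1},{"wx": 0,"wy": 0,"wz": 0,"dx": 0,"dy": 7.6,"dz": 0,"grip": 1},{"wx": 0,"wy": 0,"wz": 0,"dx": 0,"dy": 7.6,"dz": 0,"grip": 1},{"wx": 0,"wy": 0,"wz": 0,"dx": 0,"dy": 7.6,"dz": 0,"grip": 1}]}}

```text
time: 5.33
eef_pos: [478.5, -183.3, 49.9]
eef_rot: [1.0, -0.008, -0.0, 0.0]
wrist_force: [-4.8, -2.4, 5.1]
width: 15.9
grasp_force: 15.0
```

Emit:
{"api": "arm_command", "payload": {"steps": [{"wx": 0,"wy": 0,"wz": 0,"dx": 0,"dy": 0.1,"dz": 0,"grip": 1},{"wx": 0,"wy": 0,"wz": 0,"dx": 0,"dy": 0.15,"dz": 0,"grip": 1},{"wx": 0,"wy": 0,"wz": 0,"dx": 0,"dy": 0.2,"dz": 0,"grip": 1},{"wx": 0,"wy": 0,"wz": 0,"dx": 0,"dy": 0.2,"dz": 0,"grip": 1}]}}

```text
time: 5.67
eef_pos: [478.5, -184.3, 49.9]
eef_rot: [1.0, -0.008, -0.0, -0.001]
wrist_force: [-4.9, 1.7, 7.0]
width: 16.3
grasp_force: 15.0
```

Emit:
{"api": "arm_command", "payload": {"steps": [{"wx": 0,"wy": 0,"wz": 0,"dx": 0,"dy": 0.1,"dz": 0,"grip": 1},{"wx": 0,"wy": 0,"wz": 0,"dx": 0,"dy": 0.2,"dz": 0,"grip": 1},{"wx": 0,"wy": 0,"wz": 0,"dx": 0,"dy": 0.2,"dz": 0,"grip": 1},{"wx": 0,"wy": 0,"wz": 0,"dx": 0,"dy": 0.2,"dz": 0,"grip": 1}]}}

```text
time: 6.0
eef_pos: [478.4, -186.3, 49.8]
eef_rot: [1.0, -0.008, -0.001, -0.001]
wrist_force: [-3.8, 2.3, 7.0]
width: 16.0
grasp_force: 15.0
```

Emit:
{"api": "arm_command", "payload": {"steps": [{"wx": 0,"wy": 0,"wz": 0,"dx": 0.05,"dy": 0.1,"dz": 0,"grip": 1},{"wx": 0,"wy": 0,"wz": 0,"dx": 0.1,"dy": 0.2,"dz": 0,"grip": 1},{"wx": 0,"wy": 0,"wz": 0,"dx": 0.1,"dy": 0.3,"dz": 0,"grip": 1},{"wx": 0,"wy": 0,"wz": 0,"dx": 0.1,"dy": 0.3,"dz": 0,"grip": 1}]}}

```text
time: 6.33
eef_pos: [478.5, -186.5, 49.8]
eef_rot: [1.0, -0.008, -0.002, -0.004]
wrist_force: [-8.5, 12.4, 12.8]
width: 15.6
grasp_force: 15.0
```

Emit:
{"api": "arm_command", "payload": {"steps": [{"wx": 0,"wy": 0,"wz": 0,"dx": 0,"dy": -0.2,"dz": 0,"grip": 4},{"wx": 0,"wy": 0,"wz": 0,"dx": 0,"dy": -0.2,"dz": 0,"grip": 4},{"wx": 0,"wy": 0,"wz": 0,"dx": 0,"dy": -0.2,"dz": 0,"grip": 4},{"wx": 0,"wy": 0,"wz": 0,"dx": 0,"dy": -0.2,"dz": -4,"grip": 4},{"wx": 0,"wy": 0,"wz": 0,"dx": 1.8,"dy": -2.3,"dz": -8,"grip": 6},{"wx": 0,"wy": 0,"wz": 0,"dx": 3.8,"dy": -4.8,"dz": -11.3,"grip": 9.5},{"wx": 0,"wy": 0,"wz": 0,"dx": 3.8,"dy": -4.8,"dz": -11.3,"grip": 9.5},{"wx": 0,"wy": 0,"wz": 0,"dx": 3.8,"dy": -4.8,"dz": -11.3,"grip": 9.5},{"wx": 0,"wy": 0,"wz": 0,"dx": 3.8,"dy": -4.8,"dz": -11.3,"grip": 9.5},{"wx": 0,"wy": 0,"wz": 0,"dx": 3.8,"dy": -4.8,"dz": -11.3,"grip": 9.5}]}}

```text
time: 7.17
eef_pos: [516.8, -143.1, 160.1]
eef_rot: [1.0, -0.008, -0.002, -0.001]
wrist_force: [0.1, -0.5, -0.1]
width: 74.8
grasp_force: 0.0
```

```bash
python3 - <<'E'
from h import *
for i in range(3):
    s=ctrl.state();print(s['eef_pos'],s['eef_rot'],s['wrist_force']);im=cams.capture('wrist')
cv2.imwrite('pics/w3raw.png',im);s=ctrl.state();print(s['eef_pos'],s['eef_rot'])
np.savez('w3.npz',p=s['eef_pos'],r=s['eef_rot'])
cv2.imwrite('pics/w3.png',cv2.resize(im[20:270,160:460],None,fx=2.4,fy=2.4,interpolation=cv2.INTER_CUBIC))
E
```

```text
[ 516.79291851 -143.12986397  160.0978842 ] [ 9.99964387e-01 -8.20925416e-03 -1.88842555e-03 -5.16591007e-04] [ 0.06157287 -0.47269778 -0.09704858]
[ 516.56344281 -143.21310561  159.81681243] [ 9.99961876e-01 -8.42803018e-03 -2.18210655e-03 -6.73548755e-04] [ 0.40316846 -1.00248069 -0.14383232]
[ 516.60277373 -143.29567916  159.90811003] [ 9.99960693e-01 -8.57729652e-03 -2.13786113e-03 -6.86880221e-04] [-0.47748464 -0.05358402  0.07768071]
[ 516.79865857 -143.38337233  160.22766512] [ 9.99960684e-01 -8.64181483e-03 -1.88482300e-03 -6.30774614e-04]
```

View pics/w3.png

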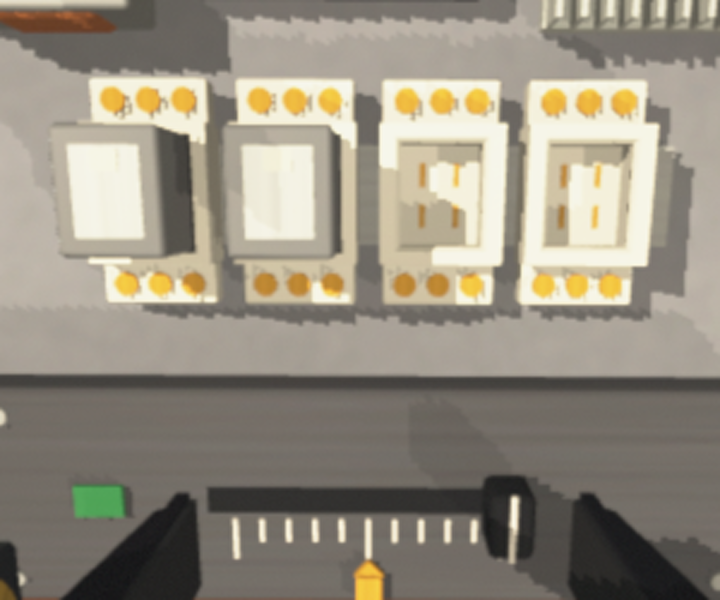

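The fader now stands at the zero tick (line at x≈514) and the pointer is at x≈368, on the 50 tick. The cases and rims are clear, so I'll refit.

```bash
python3 - <<'E'
from fit import *
d=np.load('w3.npz');P=(d['p'],Ro.from_quat(d['r']))
C=lambda u,v:(u/2.4+160,v/2.4+20)
obs=[((30,-75,42),C(591.5,195)),((30,-25,42),C(443,193)),((30,25,82),C(279,192)),((30,75,82),C(104.5,190)),((-37.5,0,40),C(367,387))]
q,e=fit(obs,P,[562,-138,-.017]);print(q);print(np.round(e,1))
for n,u,z in[('fader',C(514,528),69),('tip',C(368.5,563),43),('tickL',C(236,538),40),('tickM',C(368.5,538),40),('slotL',C(208,500),40)]:
    W=unproj('wrist',u,z,P)[0];w=W[:2]-q[:2];c,s=np.cos(q[2]),np.sin(q[2]);print(n,W,w[0]*c+w[1]*s,-w[0]*s+w[1]*c)
for Z,y in[(42,-75),(42,-25),(82,25),(82,75)]:
    print(y,q[:2]+[c*30-s*y,s*30+c*y])
E
```

```text
[ 5.62545971e+02 -1.38257195e+02 -2.29740843e-02]
[[-0.6 -0.1]
 [-0.5  0.3]
 [-0.1 -0.5]
 [ 0.8 -0.1]
 [ 0.3  0.3]]
fader [ 481.84612254 -186.76769521   69.        ] -79.56416624919557 -50.351540960451004
tip [ 457.92656755 -136.28502613   43.        ] -104.63710012541095 -0.43167542026229166
tickL [467.67184751 -86.18891813  40.        ] -96.04520283578738 49.87508177785166
tickM [ 466.83144811 -136.42359573   40.        ] -95.73138626355927 -0.3656449634795518
slotL [483.12343091 -76.67911079  40.        ] -80.81615689349627 59.737334304170545
-75 [ 590.81514965 -213.92656468]
-25 [ 591.96375282 -163.93975931]
25 [ 593.11235599 -113.95295394]
75 [594.26095916 -63.96614858]
```

Emit:
{"api": "arm_command", "payload": {"steps": [{"wx": 0,"wy": 0,"wz": -1.2,"dx": 7.6,"dy": -8.1,"dz": 3,"grip": 6},{"wx": 0,"wy": 0,"wz": -1.2,"dx": 7.6,"dy": -8.1,"dz": 3,"grip": 6},{"wx": 0,"wy": 0,"wz": -1.2,"dx": 7.6,"dy": -8.1,"dz": 3,"grip": 6},{"wx": 0,"wy": 0,"wz": -1.2,"dx": 7.6,"dy": -8.1,"dz": 3,"grip": 6},{"wx": 0,"wy": 0,"wz": -1.2,"dx": 7.6,"dy": -8.1,"dz": 3,"grip": 6},{"wx": 0,"wy": 0,"wz": -1.2,"dx": 7.6,"dy": -8.1,"dz": 3,"grip": 6},{"wx": 0,"wy": 0,"wz": -1.2,"dx": 7.6,"dy": -8.1,"dz": 3,"grip": 6},{"wx": 0,"wy": 0,"wz": -1.2,"dx": 7.6,"dy": -8.1,"dz": 3,"grip": 6},{"wx": 0,"wy": 0,"wz": -1.2,"dx": 7.6,"dy": -8.1,"dz": 3,"grip": 6},{"wx": 0,"wy": 0,"wz": -1.2,"dx": 7.6,"dy": -8.1,"dz": 3,"grip": 6}]}}

```text
time: 8.15
eef_pos: [594.7, -63.9, 131.1]
eef_rot: [0.829, 0.56, -0.001, -0.001]
wrist_force: [-0.0, 0.2, -0.3]
width: 60.1
grasp_force: 0.0
```

Emit:
{"api": "arm_command", "payload": {"steps": [{"wx": 0,"wy": 0,"wz": -0.368,"dx": 0,"dy": 0,"dz": 0,"grip": 6},{"wx": 0,"wy": 0,"wz": -0.368,"dx": 0,"dy": 0,"dz": 0,"grip": 6},{"wx": 0,"wy": 0,"wz": -0.368,"dx": 0,"dy": 0,"dz": 0,"grip": 6},{"wx": 0,"wy": 0,"wz": -0.368,"dx": 0,"dy": 0,"dz": 0,"grip": 6},{"wx": 0,"wy": 0,"wz": -0.368,"dx": 0,"dy": 0,"dz": 0,"grip": 6},{"wx": 0,"wy": 0,"wz": -0.368,"dx": 0,"dy": 0,"dz": 0,"grip": 6}]}}

```text
time: 8.65
eef_pos: [595.3, -63.7, 131.9]
eef_rot: [0.715, 0.699, -0.0, -0.0]
wrist_force: [-0.3, -0.5, 0.5]
width: 60.2
grasp_force: 0.0
```

```bash
python3 - <<'E'
from h import *
ctrl.state();im=cams.capture('wrist');p,r=pose();print(p,yaw(),r.as_matrix()[:,2])
for d in models.trace('wrist','worn3')[:4]:
    if d['p']>.2: print(round(d['p'],2),np.round(d['location']),pca(d['mask'],'wrist',82))
for y,x in[(75,594),(25,593)]: print(proj('wrist',[[x,-138.3+y-.6,82]]))
delta([593.7,-64,49],np.pi/2-.021)
cv2.imwrite('pics/w4.png',im)
E
```

```text
[595.41776101 -63.64603112 132.17638708] 1.5493977961788101 [-7.33794047e-04  1.49500384e-04 -9.99999720e-01]
0.97 [314. 258.] ((593.4089965820312, -94.15155029296875), (25.01387596130371, 37.437339782714844), 88.83708190917969)
0.84 [279.  18.] ((573.2630615234375, 60.044822692871094), (28.604087829589844, 25.405113220214844), 15.760168075561523)
0.76 [320. 210.] ((593.5806884765625, -59.31565856933594), (40.728309631347656, 39.49618911743164), 89.98149871826172)
[[318.38436264 217.4765127 ]]
[[318.50307079 284.2343437 ]]
d [-0.05 -0.17  8.33] w [-0.001 -0.     0.   ]
```

View pics/w4.png

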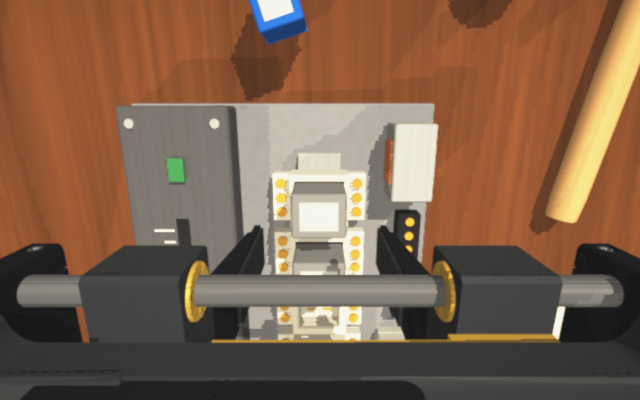

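The worn4 top spans cols 291–347 and rows 195–237, centred at (319,216). This matches the prediction of (318.4,217.5), so I'll grasp.

Emit:
{"api": "arm_command", "payload": {"steps": [{"wx": 0,"wy": 0,"wz": 0,"dx": 0,"dy": -0.2,"dz": 3,"grip": 6},{"wx": 0,"wy": 0,"wz": 0,"dx": 0,"dy": -0.2,"dz": 6,"grip": 6},{"wx": 0,"wy": 0,"wz": 0,"dx": 0,"dy": -0.2,"dz": 8.3,"grip": 6},{"wx": 0,"wy": 0,"wz": 0,"dx": 0,"dy": -0.2,"dz": 8.3,"grip": 6},{"wx": 0,"wy": 0,"wz": 0,"dx": 0,"dy": -0.2,"dz": 8.3,"grip": 6},{"wx": 0,"wy": 0,"wz": 0,"dx": 0,"dy": -0.2,"dz": 8.3,"grip": 3},{"wx": 0,"wy": 0,"wz": 0,"dx": 0,"dy": -0.2,"dz": 8.3,"grip": 3},{"wx": 0,"wy": 0,"wz": 0,"dx": 0,"dy": -0.2,"dz": 8.3,"grip": 3},{"wx": 0,"wy": 0,"wz": 0,"dx": 0,"dy": -0.2,"dz": 8.3,"grip": 3}], "force": 25}}

```text
time: 9.5
eef_pos: [594.9, -63.6, 51.5]
eef_rot: [0.714, 0.7, 0.001, 0.001]
wrist_force: [-1.2, -0.7, 0.5]
width: 39.1
grasp_force: 0.5
```

Emit:
{"api": "arm_command", "payload": {"steps": [{"wx": 0,"wy": 0,"wz": 0,"dx": 0,"dy": 0,"dz": 0,"grip": 3},{"wx": 0,"wy": 0,"wz": 0,"dx": 0,"dy": 0,"dz": 0,"grip": 3}]}}

```text
time: 9.67
eef_pos: [594.8, -63.6, 51.4]
eef_rot: [0.714, 0.7, 0.001, 0.001]
wrist_force: [-1.1, -0.2, 6.8]
width: 37.6
grasp_force: 25.0
```

Emit:
{"api": "arm_command", "payload": {"steps": [{"wx": 0,"wy": 0,"wz": 0,"dx": 0,"dy": 0,"dz": -1,"grip": 3},{"wx": 0,"wy": 0,"wz": 0,"dx": 0,"dy": 0,"dz": -2,"grip": 3},{"wx": 0,"wy": 0,"wz": 0,"dx": 0,"dy": 0,"dz": -5,"grip": 3},{"wx": 0,"wy": 0,"wz": 0,"dx": 0,"dy": 0,"dz": -8,"grip": 3},{"wx": 0,"wy": 0,"wz": 0,"dx": 0,"dy": 0,"dz": -10,"grip": 3},{"wx": 0,"wy": 0,"wz": 0,"dx": 0,"dy": 0,"dz": -10,"grip": 3},{"wx": 0,"wy": 0,"wz": 0,"dx": 0,"dy": 0,"dz": -10,"grip": 3}]}}

```text
time: 10.25
eef_pos: [594.5, -63.5, 151.6]
eef_rot: [0.714, 0.7, 0.001, 0.001]
wrist_force: [-0.4, 0.1, -1.0]
width: 37.8
grasp_force: 25.0
```

```bash
cat > tr.py <<'E'
from h import *
def tray(n='tray',z=30,c='top'):
    cams.capture(c);d=models.trace(c,n)[0];r=pca(d['mask'],c,z)
    (x,y),(a,b),t=r
    if a<b:t-=90
    yw=np.deg2rad(t)-np.pi/2
    yw=(yw+np.pi/2)%np.pi-np.pi/2
    print(n,d['p'],'ctr',x,y,'size',a,b,'yaw',yw);return np.array([x,y]),yw
def loc(c,yw,u,v):return c+[np.cos(yw)*u-np.sin(yw)*v,np.sin(yw)*u+np.cos(yw)*v]
E
python3 - <<'E'
from tr import *
print(pose()[0],yaw(),ctrl.state()['width'],ctrl.state()['wrist_force'])
c,y=tray();print(loc(c,y,0,36),loc(c,y,0,-36))
tray('stock',20)
t=loc(c,y,0,36);delta([*t,120],y+np.pi/2)
E
```

```text
[594.50492871 -63.53916896 151.63487933] 1.5518157948672955 37.81935764297479 [-0.44864327  0.12148491 -0.98627454]
tray 0.7 ctr 451.17547607421875 261.9703369140625 size 163.80938720703125 121.87378692626953 yaw -0.2053238610907111
[458.51530832 297.21415712] [443.83564383 226.72651671]
stock 0.89 ctr 604.4662475585938 270.2054138183594 size 199.36209106445312 71.3477554321289 yaw -0.11234398584639305
d [ 35.77 -14.04   2.81] w [-0.004 -0.     0.186]
```

Emit:
{"api": "arm_command", "payload": {"steps": [{"wx": 0,"wy": 0,"wz": 0.186,"dx": 35.8,"dy": -14,"dz": 0,"grip": 3},{"wx": 0,"wy": 0,"wz": 0.186,"dx": 35.8,"dy": -14,"dz": 0,"grip": 3},{"wx": 0,"wy": 0,"wz": 0.186,"dx": 35.8,"dy": -14,"dz": 0,"grip": 3},{"wx": 0,"wy": 0,"wz": 0.186,"dx": 35.8,"dy": -14,"dz": 0,"grip": 3},{"wx": 0,"wy": 0,"wz": 0.186,"dx": 35.8,"dy": -14,"dz": 0,"grip": 3},{"wx": 0,"wy": 0,"wz": 0.186,"dx": 35.8,"dy": -14,"dz": 0,"grip": 3},{"wx": 0,"wy": 0,"wz": 0.186,"dx": 35.8,"dy": -14,"dz": 0,"grip": 3},{"wx": 0,"wy": 0,"wz": 0.186,"dx": 35.8,"dy": -14,"dz": 0,"grip": 3},{"wx": 0,"wy": 0,"wz": 0.186,"dx": 35.8,"dy": -14,"dz": 0,"grip": 3},{"wx": 0,"wy": 0,"wz": 0.186,"dx": 35.8,"dy": -14,"dz": 0,"grip": 3}]}}

```text
time: 11.28
eef_pos: [457.5, 301.1, 148.1]
eef_rot: [0.774, 0.633, -0.001, -0.001]
wrist_force: [-0.2, 0.5, -0.3]
width: 37.9
grasp_force: 25.0
```

Emit:
{"api": "arm_command", "payload": {"steps": [{"wx": 0,"wy": 0,"wz": 0,"dx": 0,"dy": 0,"dz": 3,"grip": 3},{"wx": 0,"wy": 0,"wz": 0,"dx": 0,"dy": 0,"dz": 5,"grip": 3},{"wx": 0,"wy": 0,"wz": 0,"dx": 0,"dy": 0,"dz": 5,"grip": 3},{"wx": 0,"wy": 0,"wz": 0,"dx": 0,"dy": 0,"dz": 5,"grip": 3}]}}

```text
time: 11.62
eef_pos: [459.0, 296.1, 97.3]
eef_rot: [0.776, 0.631, -0.003, -0.001]
wrist_force: [-0.4, 0.1, -1.2]
width: 37.7
grasp_force: 25.0
```

```bash
python3 - <<'E'
from tr import *
print(pose()[0],yaw(),ctrl.state()['width'])
im=cams.capture('wrist');cv2.imwrite('pics/w5.png',im)
d=models.trace('wrist','tray')
for e in d[:2]: print(e['p'],e['location'],unproj('wrist',e['location'],20))
im=cams.capture('side');cv2.imwrite('pics/s5.png',im)
E
```

```text
[458.99800968 296.12891302  97.27128325] 1.36565097196451 37.68646031560874
0.61 [324.3, 190.8] [[466.20989672 307.01390312  20.        ]]
```

View pics/w5.png

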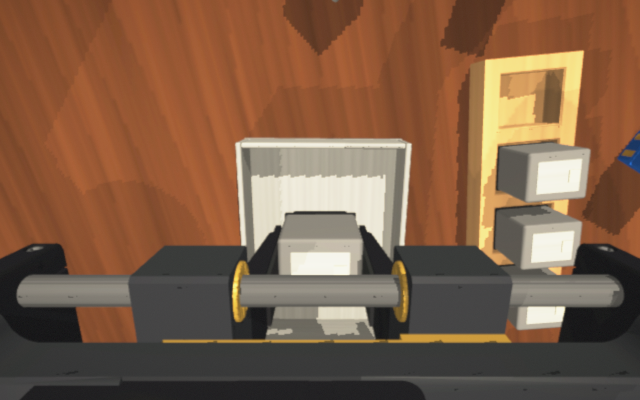

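The relay hangs centred between the tray walls (cols 237–410, far wall at row 143), so I'll lower and release. The new relays stand at the right (545,175), (540,235) and (535,305).

Emit:
{"api": "arm_command", "payload": {"steps": [{"wx": 0,"wy": 0,"wz": 0,"dx": 0,"dy": 0,"dz": 3,"grip": 3},{"wx": 0,"wy": 0,"wz": 0,"dx": 0,"dy": 0,"dz": 6,"grip": 3},{"wx": 0,"wy": 0,"wz": 0,"dx": 0,"dy": 0,"dz": 6.6,"grip": 3},{"wx": 0,"wy": 0,"wz": 0,"dx": 0,"dy": 0,"dz": 6.9,"grip": 3},{"wx": 0,"wy": 0,"wz": 0,"dx": 0,"dy": 0,"dz": 6.9,"grip": 3},{"wx": 0,"wy": 0,"wz": 0,"dx": 0,"dy": 0,"dz": 6.9,"grip": 3}]}}

```text
time: 12.27
eef_pos: [462.0, 297.9, 32.7]
eef_rot: [0.776, 0.631, 0.002, 0.0]
wrist_force: [-0.2, 0.6, -0.6]
width: 37.6
grasp_force: 25.0
```

Emit:
{"api": "arm_command", "payload": {"steps": [{"wx": 0,"wy": 0,"wz": 0,"dx": 0,"dy": 0,"dz": 0,"grip": 5.5},{"wx": 0,"wy": 0,"wz": 0,"dx": 0,"dy": 0,"dz": 0,"grip": 5.5},{"wx": 0,"wy": 0,"wz": 0,"dx": 0,"dy": 0,"dz": 0,"grip": 5.5},{"wx": 0,"wy": 0,"wz": 0,"dx": 0,"dy": 0,"dz": -4,"grip": 5.5},{"wx": 0,"wy": 0,"wz": 0,"dx": 0,"dy": 0,"dz": -8,"grip": 5.5},{"wx": 0,"wy": 0,"wz": 0,"dx": 0,"dy": 0,"dz": -12,"grip": 5.5},{"wx": 0,"wy": 0,"wz": 0,"dx": 0,"dy": 0,"dz": -12,"grip": 5.5}]}}

```text
time: 12.85
eef_pos: [465.7, 300.0, 161.4]
eef_rot: [0.776, 0.631, 0.008, 0.002]
wrist_force: [1.5, 1.1, 1.7]
width: 55.1
grasp_force: 0.0
```

```bash
python3 - <<'E'
from tr import *
print(pose()[0],yaw(),ctrl.state()['width'])
cams.capture('wrist')
for e in models.trace('wrist','worn3')[:6]: print(e['p'],e['location'],pca(e['mask'],'wrist',58))
delta([593.2,-113.9,140],np.pi/2-.021)
E
```

```text
[465.68265009 299.973662   161.43222717] 1.3659498289673504 55.11863878159178
0.77 [313.9, 197.9] ((458.97125244140625, 301.58221435546875), (38.16309356689453, 37.460758209228516), 78.17993927001953)
d [-37.69  21.19   1.38] w [ 0.006 -0.004 -0.184]
```

Emit:
{"api": "arm_command", "payload": {"steps": [{"wx": 0,"wy": 0,"wz": 0,"dx": 0,"dy": 0,"dz": 0,"grip": 6},{"wx": 0,"wy": 0,"wz": 0,"dx": 0,"dy": 0,"dz": 0,"grip": 6},{"wx": 0,"wy": 0,"wz": 0,"dx": 0,"dy": 0,"dz": 0,"grip": 6}]}}

```text
time: 13.2
eef_pos: [459.4, 296.6, 148.6]
eef_rot: [0.776, 0.631, -0.002, -0.0]
wrist_force: [0.3, -0.0, 0.9]
width: 59.6
grasp_force: 0.0
```

```bash
python3 - <<'E'
from tr import *
for i in range(3):
    print(pose()[0],yaw(),ctrl.state()['qd']);im=cams.capture('wrist')
for e in models.trace('wrist','worn3')[:6]: print(e['p'],e['location'],pca(e['mask'],'wrist',58))
delta([593.2,-113.9,140],np.pi/2-.021)
E
```

```text
[459.43038891 296.64616221 148.58372723] 1.365842462153274 [ 0.00047131  0.00166229 -0.00448514 -0.00071817 -0.00162275  0.00040423]
[459.60416685 296.69558163 148.76703313] 1.3657714891864219 [ 0.00147185 -0.00153854 -0.00693187  0.00059302  0.00130538 -0.00110694]
[459.75048015 296.78879351 149.01793147] 1.3658096674509264 [ 0.00021352 -0.0049788  -0.00767707  0.00209524  0.00035715  0.00058926]
0.73 [323.4, 190.9] ((462.9637756347656, 302.08746337890625), (38.2590446472168, 37.61960983276367), 77.37147521972656)
d [-37.52  21.4    0.98] w [-0.001  0.001 -0.184]
```

Emit:
{"api": "arm_command", "payload": {"steps": [{"wx": 0,"wy": 0,"wz": -0.184,"dx": -34,"dy": 19.4,"dz": 1,"grip": 6},{"wx": 0,"wy": 0,"wz": -0.184,"dx": -34,"dy": 19.4,"dz": 1,"grip": 6},{"wx": 0,"wy": 0,"wz": -0.184,"dx": -34,"dy": 19.4,"dz": 1,"grip": 6},{"wx": 0,"wy": 0,"wz": -0.184,"dx": -34,"dy": 19.4,"dz": 1,"grip": 6},{"wx": 0,"wy": 0,"wz": -0.184,"dx": -34,"dy": 19.4,"dz": 1,"grip": 6},{"wx": 0,"wy": 0,"wz": -0.184,"dx": -34,"dy": 19.4,"dz": 1,"grip": 6},{"wx": 0,"wy": 0,"wz": -0.184,"dx": -34,"dy": 19.4,"dz": 1,"grip": 6},{"wx": 0,"wy": 0,"wz": -0.184,"dx": -34,"dy": 19.4,"dz": 1,"grip": 6},{"wx": 0,"wy": 0,"wz": -0.184,"dx": -34,"dy": 19.4,"dz": 1,"grip": 6},{"wx": 0,"wy": 0,"wz": -0.184,"dx": -34,"dy": 19.4,"dz": 1,"grip": 6}]}}

```text
time: 14.23
eef_pos: [582.0, -79.4, 140.4]
eef_rot: [0.716, 0.699, -0.0, 0.001]
wrist_force: [-0.3, 0.5, 0.2]
width: 59.8
grasp_force: 0.0
```

Emit:
{"api": "arm_command", "payload": {"steps": [{"wx": 0,"wy": 0,"wz": 0,"dx": -4,"dy": 1.2,"dz": 0,"grip": 6},{"wx": 0,"wy": 0,"wz": 0,"dx": -4,"dy": 1.2,"dz": 0,"grip": 6},{"wx": 0,"wy": 0,"wz": 0,"dx": -4,"dy": 1.2,"dz": 0,"grip": 6},{"wx": 0,"wy": 0,"wz": 0,"dx": -4,"dy": 1.2,"dz": 0,"grip": 6},{"wx": 0,"wy": 0,"wz": 0,"dx": -4,"dy": 1.2,"dz": 0,"grip": 6}]}}

```text
time: 14.65
eef_pos: [592.1, -114.4, 140.3]
eef_rot: [0.714, 0.7, -0.0, -0.0]
wrist_force: [0.2, 0.8, 0.2]
width: 59.9
grasp_force: 0.0
```

```bash
python3 - <<'E'
from tr import *
print(pose()[0],yaw())
im=cams.capture('wrist');cv2.imwrite('pics/w6.png',im)
for e in models.trace('wrist','worn3')[:6]: print(e['p'],e['location'],pca(e['mask'],'wrist',82))
delta([593.2,-113.9,50],np.pi/2-.021)
tray()
E
```

```text
[ 592.05096383 -114.37129313  140.25492816] 1.550771290726176
0.97 [319.2, 204.4] ((592.6240844726562, -108.85649871826172), (38.330657958984375, 37.70695495605469), 88.91310119628906)
d [0.02 0.1  9.06] w [-0.    -0.     0.002]
tray 0.71 ctr 450.90557861328125 261.0254821777344 size 167.11073303222656 123.15312194824219 yaw -0.20534703059219472
```

Emit:
{"api": "arm_command", "payload": {"steps": [{"wx": 0,"wy": 0,"wz": 0,"dx": 0,"dy": 0.1,"dz": 3,"grip": 6},{"wx": 0,"wy": 0,"wz": 0,"dx": 0,"dy": 0.1,"dz": 6,"grip": 6},{"wx": 0,"wy": 0,"wz": 0,"dx": 0,"dy": 0.1,"dz": 9,"grip": 6},{"wx": 0,"wy": 0,"wz": 0,"dx": 0,"dy": 0.1,"dz": 9,"grip": 6},{"wx": 0,"wy": 0,"wz": 0,"dx": 0,"dy": 0.1,"dz": 9,"grip": 6},{"wx": 0,"wy": 0,"wz": 0,"dx": 0,"dy": 0.1,"dz": 9,"grip": 6},{"wx": 0,"wy": 0,"wz": 0,"dx": 0,"dy": 0.1,"dz": 9,"grip": 3},{"wx": 0,"wy": 0,"wz": 0,"dx": 0,"dy": 0.1,"dz": 9,"grip": 3},{"wx": 0,"wy": 0,"wz": 0,"dx": 0,"dy": 0.1,"dz": 9,"grip": 3},{"wx": 0,"wy": 0,"wz": 0,"dx": 0,"dy": 0.1,"dz": 9,"grip": 3}], "force": 25}}

```text
time: 15.68
eef_pos: [594.1, -115.7, 52.0]
eef_rot: [0.714, 0.7, 0.0, 0.001]
wrist_force: [-2.2, -0.2, 1.6]
width: 38.9
grasp_force: 0.5
```

Emit:
{"api": "arm_command", "payload": {"steps": [{"wx": 0,"wy": 0,"wz": 0,"dx": 0,"dy": 0,"dz": 0,"grip": 3},{"wx": 0,"wy": 0,"wz": 0,"dx": 0,"dy": 0,"dz": 0,"grip": 3},{"wx": 0,"wy": 0,"wz": 0,"dx": 0,"dy": 0,"dz": 0,"grip": 3}]}}

```text
time: 15.93
eef_pos: [594.1, -115.7, 51.9]
eef_rot: [0.715, 0.7, 0.0, 0.001]
wrist_force: [-1.1, 1.3, 5.9]
width: 38.0
grasp_force: 25.0
```

Emit:
{"api": "arm_command", "payload": {"steps": [{"wx": 0,"wy": 0,"wz": 0,"dx": 0,"dy": 0,"dz": -1,"grip": 3},{"wx": 0,"wy": 0,"wz": 0,"dx": 0,"dy": 0,"dz": -2,"grip": 3},{"wx": 0,"wy": 0,"wz": 0,"dx": 0,"dy": 0,"dz": -5,"grip": 3},{"wx": 0,"wy": 0,"wz": 0,"dx": 0,"dy": 0,"dz": -8,"grip": 3},{"wx": 0,"wy": 0,"wz": 0,"dx": 0,"dy": 0,"dz": -10,"grip": 3},{"wx": 0,"wy": 0,"wz": 0,"dx": 0,"dy": 0,"dz": -10,"grip": 3},{"wx": 0,"wy": 0,"wz": 0,"dx": 0,"dy": 0,"dz": -10,"grip": 3}]}}

```text
time: 16.52
eef_pos: [594.4, -115.7, 152.6]
eef_rot: [0.714, 0.7, 0.001, 0.002]
wrist_force: [-0.1, 0.4, -1.4]
width: 38.2
grasp_force: 25.0
```

```bash
python3 - <<'E'
from tr import *
print(pose()[0],yaw())
c,y=tray();t=loc(c,y,0,-38);delta([*t,150],y+np.pi/2)
E
```

```text
[ 594.35135826 -115.67773395  152.64789953] 1.5497942498944053
tray 0.57 ctr 451.80084228515625 262.04742431640625 size 163.81533813476562 121.23980712890625 yaw -0.20925388791134103
d [ 3.368e+01 -1.556e+01 -2.000e-02] w [-0.002 -0.     0.188]
```

Emit:
{"api": "arm_command", "payload": {"steps": [{"wx": 0,"wy": 0,"wz": 0.188,"dx": 33.7,"dy": -15.6,"dz": 0,"grip": 3},{"wx": 0,"wy": 0,"wz": 0.188,"dx": 33.7,"dy": -15.6,"dz": 0,"grip": 3},{"wx": 0,"wy": 0,"wz": 0.188,"dx": 33.7,"dy": -15.6,"dz": 0,"grip": 3},{"wx": 0,"wy": 0,"wz": 0.188,"dx": 33.7,"dy": -15.6,"dz": 0,"grip": 3},{"wx": 0,"wy": 0,"wz": 0.188,"dx": 33.7,"dy": -15.6,"dz": 0,"grip": 3},{"wx": 0,"wy": 0,"wz": 0.188,"dx": 33.7,"dy": -15.6,"dz": 0,"grip": 3},{"wx": 0,"wy": 0,"wz": 0.188,"dx": 33.7,"dy": -15.6,"dz": 0,"grip": 3},{"wx": 0,"wy": 0,"wz": 0.188,"dx": 33.7,"dy": -15.6,"dz": 0,"grip": 3},{"wx": 0,"wy": 0,"wz": 0.188,"dx": 33.7,"dy": -15.6,"dz": 0,"grip": 3},{"wx": 0,"wy": 0,"wz": 0.188,"dx": 33.7,"dy": -15.6,"dz": 0,"grip": 3}]}}

```text
time: 17.45
eef_pos: [440.5, 229.0, 148.3]
eef_rot: [0.775, 0.632, -0.002, -0.002]
wrist_force: [0.5, 0.8, -1.1]
width: 37.8
grasp_force: 25.0
```

Emit:
{"api": "arm_command", "payload": {"steps": [{"wx": 0,"wy": 0,"wz": 0,"dx": 0,"dy": 0,"dz": 4,"grip": 3},{"wx": 0,"wy": 0,"wz": 0,"dx": 0,"dy": 0,"dz": 6,"grip": 3},{"wx": 0,"wy": 0,"wz": 0,"dx": 0,"dy": 0,"dz": 6,"grip": 3},{"wx": 0,"wy": 0,"wz": 0,"dx": 0,"dy": 0,"dz": 6,"grip": 3},{"wx": 0,"wy": 0,"wz": 0,"dx": 0,"dy": 0,"dz": 6,"grip": 3}]}}

```text
time: 17.87
eef_pos: [445.0, 224.4, 91.0]
eef_rot: [0.777, 0.629, 0.0, 0.0]
wrist_force: [-0.1, -0.4, -0.4]
width: 37.6
grasp_force: 25.0
```

```bash
python3 - <<'E'
from tr import *
print(pose()[0],yaw())
c,y=tray();t=loc(c,y,0,-38);delta([*t,29],y+np.pi/2)
im=cams.capture('wrist')
d=models.trace('wrist','tray')
for e in d[:1]: print(e['p'],e['location'],pca(e['mask'],'wrist',34))
E
```

```text
[445.030338   224.42659183  91.01232302] 1.3610874418068892Traceback (most recent call last):
  File "<stdin>", line 3, in <module>
  File "tr.py", line 3, in tray
    cams.capture(c);d=models.trace(c,n)[0];r=pca(d['mask'],c,z)
                      ~~~~~~~~~~~~~~~~~^^^
IndexError: list index out of range
```

Emit:
{"api": "arm_command", "payload": {"steps": [{"wx": 0,"wy": 0,"wz": 0,"dx": 0,"dy": 0,"dz": 3,"grip": 3},{"wx": 0,"wy": 0,"wz": 0,"dx": 0,"dy": 0,"dz": 5.5,"grip": 3},{"wx": 0,"wy": 0,"wz": 0,"dx": 0,"dy": 0,"dz": 6.2,"grip": 3},{"wx": 0,"wy": 0,"wz": 0,"dx": 0,"dy": 0,"dz": 6.2,"grip": 3},{"wx": 0,"wy": 0,"wz": 0,"dx": 0,"dy": 0,"dz": 6.2,"grip": 3},{"wx": 0,"wy": 0,"wz": 0,"dx": 0,"dy": 0,"dz": 6.2,"grip": 3},{"wx": 0,"wy": 0,"wz": 0,"dx": 0,"dy": 0,"dz": 6.2,"grip": 3}]}}

```text
time: 18.55
eef_pos: [445.5, 225.1, 29.9]
eef_rot: [0.777, 0.629, 0.001, 0.0]
wrist_force: [-0.6, 0.5, -0.4]
width: 37.4
grasp_force: 25.0
```

Emit:
{"api": "arm_command", "payload": {"steps": [{"wx": 0,"wy": 0,"wz": 0,"dx": 0,"dy": 0,"dz": 0,"grip": 5.5},{"wx": 0,"wy": 0,"wz": 0,"dx": 0,"dy": 0,"dz": 0,"grip": 5.5},{"wx": 0,"wy": 0,"wz": 0,"dx": 0,"dy": 0,"dz": 0,"grip": 5.5},{"wx": 0,"wy": 0,"wz": 0,"dx": 0,"dy": 0,"dz": -4,"grip": 5.5},{"wx": 0,"wy": 0,"wz": 0,"dx": 0,"dy": 0,"dz": -8,"grip": 5.5},{"wx": 0,"wy": 0,"wz": 0,"dx": 0,"dy": 0,"dz": -12,"grip": 5.5},{"wx": 0,"wy": 0,"wz": 0,"dx": 0,"dy": 0,"dz": -12,"grip": 5.5},{"wx": 0,"wy": 0,"wz": 0,"dx": 0,"dy": 0,"dz": -12,"grip": 6},{"wx": 0,"wy": 0,"wz": 0,"dx": 0,"dy": 0,"dz": -12,"grip": 6}]}}

```text
time: 19.3
eef_pos: [444.4, 224.7, 148.7]
eef_rot: [0.777, 0.63, 0.0, 0.0]
wrist_force: [0.2, 0.2, -0.7]
width: 59.5
grasp_force: 0.0
```

```bash
python3 - <<'E'
from tr import *
print(pose()[0],yaw())
c,y=tray('stock',20)
for e in models.trace('top','new3')[:7]:
    if e['p']>.25:print(e['p'],e['location'],unproj('top',e['location'],58)[0])
delta([*loc(c,y,0,-30),180],y+np.pi/2)
E
```

```text
[444.44614465 224.74254756 148.6626518 ] 1.361842724814238
stock 0.6 ctr 612.0664672851562 275.4970703125 size 203.8933868408203 73.88328552246094 yaw -0.07667227462532678
0.7 [286.2, 169.0] [604.62121498 200.61264493  58.        ]
0.65 [270.1, 170.0] [602.08737537 246.49985575  58.        ]
0.59 [248.2, 170.2] [602.02860206 309.03949364  58.        ]
0.57 [203.1, 171.0] [600.77111306 438.09567181  58.        ]
0.46 [264.3, 133.6] [710.19459624 265.13586619  58.        ]
d [ 5.53 15.83 -3.4 ] w [-0.003  0.002 -0.132]
```

Emit:
{"api": "arm_command", "payload": {"steps": [{"wx": 0,"wy": 0,"wz": -0.1,"dx": 4.8,"dy": 15.5,"dz": -3,"grip": 6},{"wx": 0,"wy": 0,"wz": -0.1,"dx": 4.8,"dy": 15.5,"dz": -3,"grip": 6},{"wx": 0,"wy": 0,"wz": -0.1,"dx": 4.8,"dy": 15.5,"dz": -3,"grip": 6},{"wx": 0,"wy": 0,"wz": -0.1,"dx": 4.8,"dy": 15.5,"dz": -3,"grip": 6},{"wx": 0,"wy": 0,"wz": -0.1,"dx": 4.8,"dy": 15.5,"dz": -3,"grip": 6},{"wx": 0,"wy": 0,"wz": -0.1,"dx": 4.8,"dy": 15.5,"dz": -3,"grip": 6},{"wx": 0,"wy": 0,"wz": -0.1,"dx": 4.8,"dy": 15.5,"dz": -3,"grip": 6},{"wx": 0,"wy": 0,"wz": -0.1,"dx": 4.8,"dy": 15.5,"dz": -3,"grip": 6},{"wx": 0,"wy": 0,"wz": -0.1,"dx": 4.8,"dy": 15.5,"dz": -3,"grip": 6}]}}

```text
time: 20.2
eef_pos: [604.6, 239.6, 178.1]
eef_rot: [0.744, 0.668, -0.001, -0.0]
wrist_force: [0.4, 0.7, -0.1]
width: 59.4
grasp_force: 0.0
```

```bash
python3 - <<'E'
from tr import *
s=ctrl.state();print(pose()[0],yaw());np.savez('w7.npz',p=s['eef_pos'],r=s['eef_rot'])
im=cams.capture('wrist')
for e in models.trace('wrist','new3')[:7]:
    if e['p']>.25:print(e['p'],e['location'],pca(e['mask'],'wrist',58))
cv2.imwrite('pics/w7.png',cv2.resize(im[50:290,150:500],None,fx=2,fy=2,interpolation=cv2.INTER_CUBIC))
E
```

```text
[604.62119466 239.55812775 178.10121446] 1.4623472352519307
0.95 [321.0, 221.7] ((604.90380859375, 212.2218780517578), (41.488704681396484, 37.17702865600586), 83.79937744140625)
0.73 [434.1, 132.3] ((705.29052734375, 282.6911315917969), (34.58668518066406, 45.585838317871094), 48.930973052978516)
0.64 [324.7, 171.8] ((610.2532958984375, 256.01727294921875), (35.86622619628906, 37.12571334838867), 83.79879760742188)
0.56 [321.8, 120.2] ((614.6651000976562, 299.9978332519531), (32.36219024658203, 38.574310302734375), 83.798583984375)
```

View pics/w7.png

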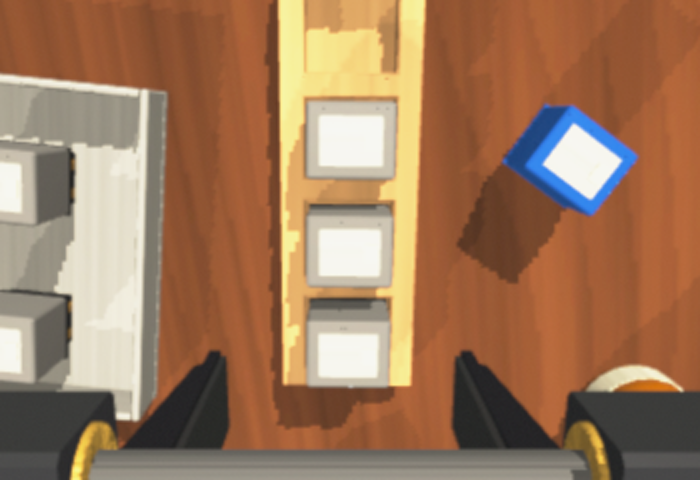

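The crop shows new relays with label centres at (348,355), (349,248) and (352,140). Pocket 4 is empty, and both worn relays stand upright in the tray at the left.

```bash
python3 - <<'E'
from tr import *
d=np.load('w7.npz');P=(d['p'],Ro.from_quat(d['r']))
uv=[(u/2+150,v/2+50) for u,v in[(348,355),(349,248),(352,140)]]
W=unproj('wrist',uv,58,P);print(W)
D=W[0]-W[2];print(np.linalg.norm(D)/2,'stock yaw',np.arctan2(D[1],D[0])+np.pi/2)
delta([*W[0][:2],28.5],1.485)
E
```

```text
[[604.13828005 206.5593672   58.        ]
 [609.68289524 255.01699426  58.        ]
 [615.65784059 299.99797879  58.        ]]
47.07301352577281 stock yaw -0.12266582717965857
d [-3.3   0.26 15.03] w [-0.    -0.    -0.023]
```

Emit:
{"api": "arm_command", "payload": {"steps": [{"wx": 0,"wy": 0,"wz": 0,"dx": -3.3,"dy": 0.3,"dz": 4,"grip": 6},{"wx": 0,"wy": 0,"wz": 0,"dx": -3.3,"dy": 0.3,"dz": 8,"grip": 6},{"wx": 0,"wy": 0,"wz": 0,"dx": -3.3,"dy": 0.3,"dz": 11.5,"grip": 6},{"wx": 0,"wy": 0,"wz": 0,"dx": -3.3,"dy": 0.3,"dz": 13.5,"grip": 6},{"wx": 0,"wy": 0,"wz": 0,"dx": -3.3,"dy": 0.3,"dz": 14.9,"grip": 6},{"wx": 0,"wy": 0,"wz": 0,"dx": -3.3,"dy": 0.3,"dz": 14.9,"grip": 6},{"wx": 0,"wy": 0,"wz": 0,"dx": -3.3,"dy": 0.3,"dz": 14.9,"grip": 6},{"wx": 0,"wy": 0,"wz": 0,"dx": -3.3,"dy": 0.3,"dz": 14.9,"grip": 3},{"wx": 0,"wy": 0,"wz": 0,"dx": -3.3,"dy": 0.3,"dz": 14.9,"grip": 3},{"wx": 0,"wy": 0,"wz": 0,"dx": -3.3,"dy": 0.3,"dz": 14.9,"grip": 3}], "force": 25}}

```text
time: 21.13
eef_pos: [606.9, 206.9, 31.9]
eef_rot: [0.745, 0.668, 0.002, 0.001]
wrist_force: [-0.0, 0.3, -0.2]
width: 45.2
grasp_force: 0.0
```

Emit:
{"api": "arm_command", "payload": {"steps": [{"wx": 0,"wy": 0,"wz": 0,"dx": 0,"dy": 0,"dz": 0,"grip": 3},{"wx": 0,"wy": 0,"wz": 0,"dx": 0,"dy": 0,"dz": 0,"grip": 3},{"wx": 0,"wy": 0,"wz": 0,"dx": 0,"dy": 0,"dz": 0,"grip": 3},{"wx": 0,"wy": 0,"wz": 0,"dx": 0,"dy": 0,"dz": 0,"grip": 3}]}}

```text
time: 21.47
eef_pos: [606.3, 206.8, 31.1]
eef_rot: [0.745, 0.668, 0.001, 0.0]
wrist_force: [-2.2, -1.3, 5.8]
width: 37.6
grasp_force: 25.0
```

Emit:
{"api": "arm_command", "payload": {"steps": [{"wx": 0,"wy": 0,"wz": 0,"dx": 0,"dy": 0,"dz": -1,"grip": 3},{"wx": 0,"wy": 0,"wz": 0,"dx": 0,"dy": 0,"dz": -2,"grip": 3},{"wx": 0,"wy": 0,"wz": 0,"dx": 0,"dy": 0,"dz": -5,"grip": 3},{"wx": 0,"wy": 0,"wz": 0,"dx": 0,"dy": 0,"dz": -8,"grip": 3},{"wx": 0,"wy": 0,"wz": 0,"dx": 0,"dy": 0,"dz": -12,"grip": 3},{"wx": 0,"wy": 0,"wz": 0,"dx": 0,"dy": 0,"dz": -12,"grip": 3},{"wx": 0,"wy": 0,"wz": 0,"dx": 0,"dy": 0,"dz": -12,"grip": 3},{"wx": 0,"wy": 0,"wz": 0,"dx": 0,"dy": 0,"dz": -12,"grip": 3},{"wx": 0,"wy": 0,"wz": 0,"dx": 0,"dy": 0,"dz": -12,"grip": 3}]}}

```text
time: 22.22
eef_pos: [604.3, 206.1, 147.8]
eef_rot: [0.745, 0.668, -0.001, -0.001]
wrist_force: [0.6, 0.5, -1.9]
width: 37.7
grasp_force: 25.0
```

```bash
python3 - <<'E'
from tr import *
print(pose()[0],yaw())
delta([591.5,-213.4,150],1.55)
E
```

```text
[604.30875845 206.1101038  147.81719361] 1.4617778022222032
d [-41.84   3.29  -0.18] w [-0.003  0.001 -0.088]
```

Emit:
{"api": "arm_command", "payload": {"steps": [{"wx": 0,"wy": 0,"wz": -0.088,"dx": -38,"dy": 3,"dz": 0,"grip": 3},{"wx": 0,"wy": 0,"wz": -0.088,"dx": -38,"dy": 3,"dz": 0,"grip": 3},{"wx": 0,"wy": 0,"wz": -0.088,"dx": -38,"dy": 3,"dz": 0,"grip": 3},{"wx": 0,"wy": 0,"wz": -0.088,"dx": -38,"dy": 3,"dz": 0,"grip": 3},{"wx": 0,"wy": 0,"wz": -0.088,"dx": -38,"dy": 3,"dz": 0,"grip": 3},{"wx": 0,"wy": 0,"wz": -0.088,"dx": -38,"dy": 3,"dz": 0,"grip": 3},{"wx": 0,"wy": 0,"wz": -0.088,"dx": -38,"dy": 3,"dz": 0,"grip": 3},{"wx": 0,"wy": 0,"wz": -0.088,"dx": -38,"dy": 3,"dz": 0,"grip": 3},{"wx": 0,"wy": 0,"wz": -0.088,"dx": -38,"dy": 3,"dz": 0,"grip": 3},{"wx": 0,"wy": 0,"wz": -0.088,"dx": -38,"dy": 3,"dz": 0,"grip": 3}]}}

```text
time: 23.05
eef_pos: [592.2, -180.1, 147.4]
eef_rot: [0.716, 0.698, -0.002, -0.001]
wrist_force: [0.2, 0.1, -0.5]
width: 38.0
grasp_force: 25.0
```

Emit:
{"api": "arm_command", "payload": {"steps": [{"wx": 0,"wy": 0,"wz": 0,"dx": -3.8,"dy": 0,"dz": 3,"grip": 3},{"wx": 0,"wy": 0,"wz": 0,"dx": -3.8,"dy": 0,"dz": 5,"grip": 3},{"wx": 0,"wy": 0,"wz": 0,"dx": -3.8,"dy": 0,"dz": 5,"grip": 3},{"wx": 0,"wy": 0,"wz": 0,"dx": -3.8,"dy": 0,"dz": 5,"grip": 3},{"wx": 0,"wy": 0,"wz": 0,"dx": -3.8,"dy": 0,"dz": 5,"grip": 3},{"wx": 0,"wy": 0,"wz": 0,"dx": -3.8,"dy": 0,"dz": 5,"grip": 3}]}}

```text
time: 23.55
eef_pos: [594.1, -211.7, 101.1]
eef_rot: [0.714, 0.7, 0.0, 0.001]
wrist_force: [0.6, -0.5, 0.1]
width: 38.2
grasp_force: 25.0
```

```bash
python3 - <<'E'
from tr import *
print(pose()[0],yaw(),pose()[1].as_matrix()[:,2])
delta([591.5,-213.4,72],1.55)
im=cams.capture('wrist');cv2.imwrite('pics/w8.png',cv2.resize(im[100:300,220:420],None,fx=3,fy=3,interpolation=cv2.INTER_CUBIC))
for n,x,y in[('S1',591.5,-213.4),('S2',592.5,-163.4),('S3',593.5,-113.4)]:print(n,(proj('wrist',[[x,y,42]])-[220,100])*3)
E
```

```text
[ 594.14551967 -211.73756167  101.05424611] 1.5511272875770825 [ 1.73949356e-03 -5.36871466e-04 -9.99998343e-01]
d [-0.17 -0.27  2.91] w [0.002 0.001 0.001]
S1 [[289.03928867 345.08497767]]
S2 [[288.59655746 129.94109553]]
S3 [[ 288.10091252 -110.91605853]]
```

View pics/w8.png

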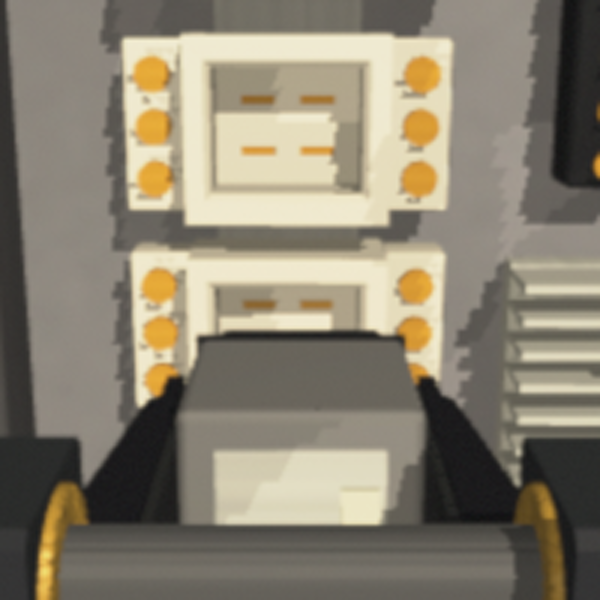

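Socket 2's rim is centred at (286,129.5) in the crop, so the prediction is within 1 mm. The held relay's top far edge is at row 412, which I'll use to check its offset in the grip.

```bash
python3 - <<'E'
from tr import *
p=pose()[0];f=lambda X:(proj('wrist',[X])[0]-[220,100])*3
for o in(25,27): print(o,f([p[0],p[1]+16,p[2]-o+54]),f([p[0],p[1]+16,p[2]-o+14]),f([p[0],p[1]+17,p[2]-o+54])[1])
print(f([p[0]-19,p[1]+16,p[2]+28]),f([p[0]+19,p[1]+16,p[2]+28]))
delta([590.9,-213.4,72],1.55)
E
```

```text
25 [301.01186291 415.68666682] [300.24015035 334.59965796] 409.28794800784044
27 [300.96396761 410.65411072] [300.20977036 331.40750776] 404.32829231959124
[172.13474157 415.59151699] [429.93159262 410.71538558]
d [-0.16 -0.35  2.94] w [0.002 0.001 0.001]
```

Emit:
{"api": "arm_command", "payload": {"steps": [{"wx": 0.002,"wy": 0.001,"wz": 0,"dx": -0.1,"dy": -0.35,"dz": 1,"grip": 3},{"wx": 0.002,"wy": 0.001,"wz": 0,"dx": -0.1,"dy": -0.35,"dz": 2,"grip": 3},{"wx": 0.002,"wy": 0.001,"wz": 0,"dx": -0.1,"dy": -0.35,"dz": 2.6,"grip": 3},{"wx": 0.002,"wy": 0.001,"wz": 0,"dx": -0.1,"dy": -0.35,"dz": 2.6,"grip": 3},{"wx": 0.002,"wy": 0.001,"wz": 0,"dx": -0.1,"dy": -0.35,"dz": 2.6,"grip": 3},{"wx": 0.002,"wy": 0.001,"wz": 0,"dx": -0.1,"dy": -0.35,"dz": 2.6,"grip": 3}]}}

```text
time: 24.1
eef_pos: [589.7, -213.5, 73.5]
eef_rot: [0.714, 0.7, -0.0, -0.001]
wrist_force: [0.4, 0.3, -0.3]
width: 37.6
grasp_force: 25.0
```

```bash
python3 - <<'E'
from tr import *
delta([590.9,-213.0,60],1.55);print(pose()[0])
im=cams.capture('wrist');cv2.imwrite('pics/w9.png',cv2.resize(im[130:300,220:420],None,fx=4,fy=4,interpolation=cv2.INTER_CUBIC)[:,:780])
E
```

```text
d [0.05 0.12 1.35] w [-0.002 -0.001 -0.   ]
[ 589.71255978 -213.45773293   73.53749691]
```

View pics/w9.png

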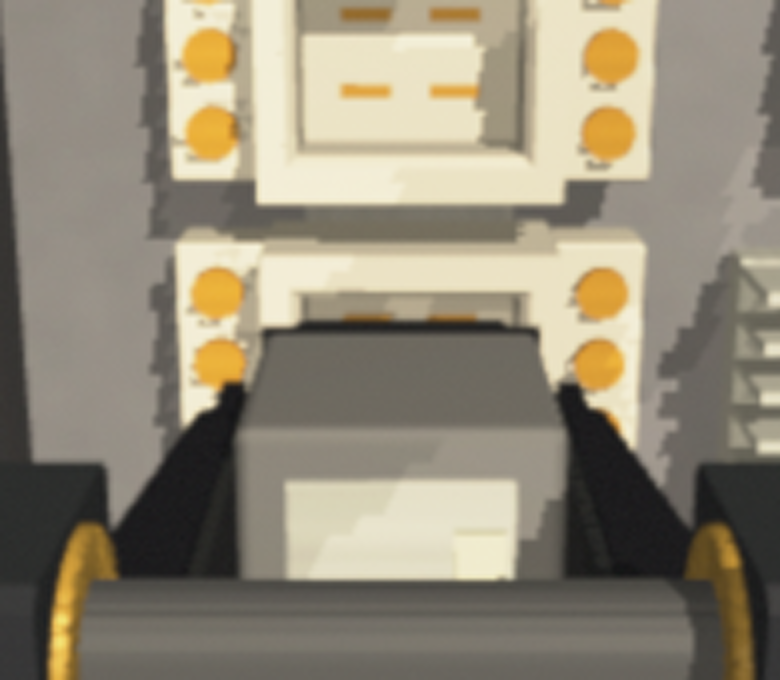

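```bash
python3 - <<'E'
from tr import *
U=lambda u,v,z:np.round(unproj('wrist',(u/4+220,v/4+130),z)[0],1)
print('hole far top',U(413,291,42)-[0,15.5,0],'rim far',U(413,243,42),'S2 near rim',U(410,205,42))
for o in(25,27,29):print(o,'case bot',U(402,333,pose()[0][2]-o+14)-[0,16,0],'case top',U(402,431,pose()[0][2]-o+54)-[0,16,0],'plug',U(402,323,pose()[0][2]-o+7)-[0,13,0])
E
```

```text
hole far top [ 591.8 -214.    42. ] rim far [ 592.  -190.9   42. ] S2 near rim [ 591.6 -185.    42. ]
25 case bot [ 590.1 -214.6   62.9] case top [ 590.1 -213.3  102.9] plug [ 590.1 -212.3   55.9]
27 case bot [ 590.1 -215.2   60.9] case top [ 590.1 -214.1  100.9] plug [ 590.1 -212.9   53.9]
29 case bot [ 590.1 -215.9   58.9] case top [ 590.1 -214.9   98.9] plug [ 590.1 -213.5   51.9]
```

The socket 1 column centre is at about 413, while the relay is centred at 402, so it needs about +1.7 mm in x and about +1 mm in y before I insert with force watched.

Emit:
{"api": "arm_command", "payload": {"steps": [{"wx": 0,"wy": 0,"wz": 0,"dx": 0.1,"dy": 0.17,"dz": 0,"grip": 3},{"wx": 0,"wy": 0,"wz": 0,"dx": 0.1,"dy": 0.17,"dz": 0,"grip": 3},{"wx": 0,"wy": 0,"wz": 0,"dx": 0.1,"dy": 0.17,"dz": 0.3,"grip": 3},{"wx": 0,"wy": 0,"wz": 0,"dx": 0.1,"dy": 0.17,"dz": 0.6,"grip": 3},{"wx": 0,"wy": 0,"wz": 0,"dx": 0.1,"dy": 0.17,"dz": 0.8,"grip": 3},{"wx": 0,"wy": 0,"wz": 0,"dx": 0.1,"dy": 0.17,"dz": 1,"grip": 3},{"wx": 0,"wy": 0,"wz": 0,"dx": 0.1,"dy": 0.17,"dz": 1,"grip": 3},{"wx": 0,"wy": 0,"wz": 0,"dx": 0.1,"dy": 0.17,"dz": 1,"grip": 3}]}}

```text
time: 24.82
eef_pos: [591.2, -212.4, 63.3]
eef_rot: [0.715, 0.7, -0.0, -0.001]
wrist_force: [0.1, -0.5, -0.9]
width: 37.8
grasp_force: 25.0
```

Emit:
{"api": "arm_command", "payload": {"steps": [{"wx": 0,"wy": 0,"wz": 0,"dx": 0,"dy": 0,"dz": 0.2,"grip": 3},{"wx": 0,"wy": 0,"wz": 0,"dx": 0,"dy": 0,"dz": 0.4,"grip": 3},{"wx": 0,"wy": 0,"wz": 0,"dx": 0,"dy": 0,"dz": 0.6,"grip": 3},{"wx": 0,"wy": 0,"wz": 0,"dx": 0,"dy": 0,"dz": 0.8,"grip": 3},{"wx": 0,"wy": 0,"wz": 0,"dx": 0,"dy": 0,"dz": 0.8,"grip": 3},{"wx": 0,"wy": 0,"wz": 0,"dx": 0,"dy": 0,"dz": 0.8,"grip": 3}]}}

```text
time: 25.32
eef_pos: [591.3, -212.5, 55.5]
eef_rot: [0.714, 0.7, -0.0, -0.001]
wrist_force: [0.1, 0.5, -1.1]
width: 37.9
grasp_force: 25.0
```

Emit:
{"api": "arm_command", "payload": {"steps": [{"wx": 0,"wy": 0,"wz": 0,"dx": 0,"dy": 0,"dz": 0.1,"grip": 3},{"wx": 0,"wy": 0,"wz": 0,"dx": 0,"dy": 0,"dz": 0.2,"grip": 3},{"wx": 0,"wy": 0,"wz": 0,"dx": 0,"dy": 0,"dz": 0.3,"grip": 3},{"wx": 0,"wy": 0,"wz": 0,"dx": 0,"dy": 0,"dz": 0.35,"grip": 3},{"wx": 0,"wy": 0,"wz": 0,"dx": 0,"dy": 0,"dz": 0.35,"grip": 3}]}}

```text
time: 25.73
eef_pos: [591.5, -212.6, 55.1]
eef_rot: [0.714, 0.7, -0.001, -0.001]
wrist_force: [-6.6, 3.0, 12.5]
width: 38.0
grasp_force: 25.0
```

Emit:
{"api": "arm_command", "payload": {"steps": [{"wx": 0,"wy": 0,"wz": 0,"dx": 0,"dy": 0,"dz": -0.3,"grip": 6},{"wx": 0,"wy": 0,"wz": 0,"dx": 0,"dy": 0,"dz": -0.3,"grip": 6},{"wx": 0,"wy": 0,"wz": 0,"dx": 0,"dy": 0,"dz": -0.3,"grip": 6},{"wx": 0,"wy": 0,"wz": 0,"dx": 0,"dy": 0,"dz": -0.3,"grip": 6},{"wx": 0,"wy": 0,"wz": 0,"dx": 0,"dy": 0,"dz": -3,"grip": 6},{"wx": 0,"wy": 0,"wz": 0,"dx": 0,"dy": 0,"dz": -7,"grip": 6},{"wx": 0,"wy": 0,"wz": 0,"dx": 0,"dy": 0,"dz": -11,"grip": 6},{"wx": 0,"wy": 0,"wz": 0,"dx": 4,"dy": 0,"dz": -12,"grip": 6},{"wx": 0,"wy": 0,"wz": 0,"dx": 8,"dy": 0,"dz": -12,"grip": 6},{"wx": 0,"wy": 0,"wz": 0,"dx": 12,"dy": 0,"dz": -12,"grip": 6}]}}

```text
time: 26.57
eef_pos: [594.9, -92.1, 174.1]
eef_rot: [0.715, 0.699, 0.001, 0.0]
wrist_force: [0.0, 0.4, 0.2]
width: 60.1
grasp_force: 0.0
```

Emit:
{"api": "arm_command", "payload": {"steps": [{"wx": 0,"wy": 0,"wz": 0.1,"dx": 33.5,"dy": 0.6,"dz": -0.5,"grip": 6},{"wx": 0,"wy": 0,"wz": 0.1,"dx": 33.5,"dy": 0.6,"dz": -0.5,"grip": 6},{"wx": 0,"wy": 0,"wz": 0.1,"dx": 33.5,"dy": 0.6,"dz": -0.5,"grip": 6},{"wx": 0,"wy": 0,"wz": 0.1,"dx": 33.5,"dy": 0.6,"dz": -0.5,"grip": 6},{"wx": 0,"wy": 0,"wz": 0.1,"dx": 33.5,"dy": 0.6,"dz": -0.5,"grip": 6},{"wx": 0,"wy": 0,"wz": 0.1,"dx": 33.5,"dy": 0.6,"dz": -0.5,"grip": 6},{"wx": 0,"wy": 0,"wz": 0.1,"dx": 33.5,"dy": 0.6,"dz": -0.5,"grip": 6},{"wx": 0,"wy": 0,"wz": 0.1,"dx": 33.5,"dy": 0.6,"dz": -0.5,"grip": 6},{"wx": 0,"wy": 0,"wz": 0.1,"dx": 33.5,"dy": 0.6,"dz": -0.5,"grip": 6},{"wx": 0,"wy": 0,"wz": 0.1,"dx": 33.5,"dy": 0.6,"dz": -0.5,"grip": 6}]}}

```text
time: 27.4
eef_pos: [606.6, 244.3, 176.9]
eef_rot: [0.747, 0.665, -0.001, -0.001]
wrist_force: [0.1, -0.1, 0.3]
width: 60.1
grasp_force: 0.0
```

Emit:
{"api": "arm_command", "payload": {"steps": [{"wx": 0,"wy": 0,"wz": 0,"dx": 0,"dy": 0,"dz": 0,"grip": 6},{"wx": 0,"wy": 0,"wz": 0,"dx": 0,"dy": 0,"dz": 0,"grip": 6},{"wx": 0,"wy": 0,"wz": 0,"dx": 0,"dy": 0,"dz": 0,"grip": 6}]}}

```text
time: 27.65
eef_pos: [607.3, 240.6, 177.4]
eef_rot: [0.749, 0.662, -0.001, -0.001]
wrist_force: [0.1, -0.1, -0.2]
width: 60.4
grasp_force: 0.0
```

```bash
cat > lab.py <<'E'
from tr import *
def labels():
    "new relays: bright label patch inside each network mask -> top-centre world"
    p0=pose();im=cams.capture('wrist');out=[]
    for e in models.trace('wrist','new3'):
        if e['p']<.25: continue
        m=cv2.dilate(e['mask'].astype(np.uint8),np.ones((3,3)))
        hsv=cv2.cvtColor(im,cv2.COLOR_BGR2HSV)
        b=((hsv[...,2]>225)&(hsv[...,1]<45)&(m>0)).astype(np.uint8)
        n,_,st,ce=cv2.connectedComponentsWithStats(b)
        if n<2: continue
        i=1+np.argmax(st[1:,4]);col=im[e['mask']].mean(0)
        q=np.argwhere(_==i)[:,::-1];r=cv2.minAreaRect(unproj('wrist',q,58,p0)[:,:2].astype(np.float32))
        print(round(e['p'],2),'px',np.round(r[0],1),'lab size',np.round(r[1],1),'ang',round(r[2],1),'bbox',st[i,:4],'bgr',col.astype(int))
    return im
E
python3 - <<'E'
from lab import *
print(pose()[0],yaw(),ctrl.state()['wrist_force'])
im=labels();cv2.imwrite('pics/w10.png',cv2.resize(im[50:290,150:500],None,fx=2,fy=2,interpolation=cv2.INTER_CUBIC))
E
```

```text
[607.28857614 240.58342804 177.3781389 ] 1.4478143854635255 [ 0.1299649  -0.05299515 -0.18115852]
0.83 px [614.9 300.2] lab size [20.2 26.6] ang 83.0 bbox [305 109  33  26] bgr [197 212 220]
0.8 px [609.5 253.4] lab size [20.2 26.8] ang 83.0 bbox [306 166  32  24] bgr [187 201 208]
0.64 px [709.8 280.9] lab size [20.1 26. ] ang 48.5 bbox [418 112  39  37] bgr [207 158 123]
```

Emit:
{"api": "arm_command", "payload": {"steps": [{"wx": 0,"wy": 0,"wz": 0,"dx": 1.25,"dy": 0.1,"dz": 4,"grip": 6},{"wx": 0,"wy": 0,"wz": 0,"dx": 1.25,"dy": 0.1,"dz": 8,"grip": 6},{"wx": 0,"wy": 0,"wz": 0,"dx": 1.25,"dy": 0.1,"dz": 11.5,"grip": 6},{"wx": 0,"wy": 0,"wz": 0,"dx": 1.25,"dy": 0.1,"dz": 13.5,"grip": 6},{"wx": 0,"wy": 0,"wz": 0,"dx": 1.25,"dy": 0.1,"dz": 14.8,"grip": 6},{"wx": 0,"wy": 0,"wz": 0,"dx": 1.25,"dy": 0.1,"dz": 14.8,"grip": 6},{"wx": 0,"wy": 0,"wz": 0,"dx": 1.25,"dy": 0.1,"dz": 14.8,"grip": 6},{"wx": 0,"wy": 0,"wz": 0,"dx": 1.25,"dy": 0.1,"dz": 14.8,"grip": 3},{"wx": 0,"wy": 0,"wz": 0,"dx": 1.25,"dy": 0.1,"dz": 14.8,"grip": 3},{"wx": 0,"wy": 0,"wz": 0,"dx": 1.25,"dy": 0.1,"dz": 14.8,"grip": 3}], "force": 25}}

```text
time: 28.58
eef_pos: [610.5, 254.9, 31.6]
eef_rot: [0.749, 0.663, 0.001, -0.0]
wrist_force: [0.6, 0.6, 0.4]
width: 45.2
grasp_force: 0.0
```

Emit:
{"api": "arm_command", "payload": {"steps": [{"wx": 0,"wy": 0,"wz": 0,"dx": 0,"dy": 0,"dz": 0,"grip": 3},{"wx": 0,"wy": 0,"wz": 0,"dx": 0,"dy": 0,"dz": 0,"grip": 3},{"wx": 0,"wy": 0,"wz": 0,"dx": 0,"dy": 0,"dz": 0,"grip": 3},{"wx": 0,"wy": 0,"wz": 0,"dx": 0,"dy": 0,"dz": 0,"grip": 3}]}}

```text
time: 28.92
eef_pos: [610.1, 254.8, 30.9]
eef_rot: [0.749, 0.663, 0.0, -0.001]
wrist_force: [-0.2, -0.9, 6.4]
width: 37.8
grasp_force: 25.0
```

Emit:
{"api": "arm_command", "payload": {"steps": [{"wx": 0,"wy": 0,"wz": 0,"dx": 0,"dy": 0,"dz": -1,"grip": 3},{"wx": 0,"wy": 0,"wz": 0,"dx": 0,"dy": 0,"dz": -2,"grip": 3},{"wx": 0,"wy": 0,"wz": 0,"dx": 0,"dy": 0,"dz": -5,"grip": 3},{"wx": 0,"wy": 0,"wz": 0,"dx": 0,"dy": 0,"dz": -8,"grip": 3},{"wx": 0,"wy": 0,"wz": 0,"dx": 0,"dy": 0,"dz": -12,"grip": 3},{"wx": 0,"wy": 0,"wz": 0,"dx": 0,"dy": 0,"dz": -12,"grip": 3},{"wx": 0,"wy": 0,"wz": 0,"dx": 0,"dy": 0,"dz": -12,"grip": 3},{"wx": 0,"wy": 0,"wz": 0,"dx": 0,"dy": 0,"dz": -12,"grip": 3},{"wx": 0,"wy": 0,"wz": 0,"dx": 0,"dy": 0,"dz": -12,"grip": 3}]}}

```text
time: 29.67
eef_pos: [608.3, 254.1, 147.5]
eef_rot: [0.749, 0.663, -0.002, -0.002]
wrist_force: [-0.2, -0.2, -1.5]
width: 38.1
grasp_force: 25.0
```

```bash
python3 - <<'E'
from tr import *
print(pose()[0],yaw())
delta([592.5,-163,150],1.55)
E
```

```text
[608.29380405 254.05478968 147.53457403] 1.449801887422777
d [-41.59   3.46  -0.24] w [-0.005  0.    -0.1  ]
```

Emit:
{"api": "arm_command", "payload": {"steps": [{"wx": 0,"wy": 0,"wz": -0.1,"dx": -38,"dy": 3.2,"dz": 0,"grip": 3},{"wx": 0,"wy": 0,"wz": -0.1,"dx": -38,"dy": 3.2,"dz": 0,"grip": 3},{"wx": 0,"wy": 0,"wz": -0.1,"dx": -38,"dy": 3.2,"dz": 0,"grip": 3},{"wx": 0,"wy": 0,"wz": -0.1,"dx": -38,"dy": 3.2,"dz": 0,"grip": 3},{"wx": 0,"wy": 0,"wz": -0.1,"dx": -38,"dy": 3.2,"dz": 0,"grip": 3},{"wx": 0,"wy": 0,"wz": -0.1,"dx": -38,"dy": 3.2,"dz": 0,"grip": 3},{"wx": 0,"wy": 0,"wz": -0.1,"dx": -38,"dy": 3.2,"dz": 0,"grip": 3},{"wx": 0,"wy": 0,"wz": -0.1,"dx": -38,"dy": 3.2,"dz": 0,"grip": 3},{"wx": 0,"wy": 0,"wz": -0.1,"dx": -38,"dy": 3.2,"dz": 0,"grip": 3},{"wx": 0,"wy": 0,"wz": -0.1,"dx": -38,"dy": 3.2,"dz": 0,"grip": 3}]}}

```text
time: 30.5
eef_pos: [593.7, -132.0, 146.9]
eef_rot: [0.716, 0.698, -0.002, -0.002]
wrist_force: [-1.2, 0.5, -1.1]
width: 38.0
grasp_force: 25.0
```

Emit:
{"api": "arm_command", "payload": {"steps": [{"wx": 0,"wy": 0,"wz": 0,"dx": -3.5,"dy": 0,"dz": 3,"grip": 3},{"wx": 0,"wy": 0,"wz": 0,"dx": -3.5,"dy": 0,"dz": 5,"grip": 3},{"wx": 0,"wy": 0,"wz": 0,"dx": -3.5,"dy": 0,"dz": 5,"grip": 3},{"wx": 0,"wy": 0,"wz": 0,"dx": -3.5,"dy": 0,"dz": 5,"grip": 3},{"wx": 0,"wy": 0,"wz": 0,"dx": -3.5,"dy": 0,"dz": 5,"grip": 3},{"wx": 0,"wy": 0,"wz": 0,"dx": -3.5,"dy": 0,"dz": 5,"grip": 3}]}}

```text
time: 31.0
eef_pos: [595.6, -160.8, 100.6]
eef_rot: [0.714, 0.7, 0.0, -0.0]
wrist_force: [-0.5, 0.2, -0.9]
width: 37.7
grasp_force: 25.0
```

```bash
python3 - <<'E'
from tr import *
print(pose()[0],yaw())
delta([592.4,-162.6,74],1.55)
E
```

```text
[ 595.61375817 -160.79784941  100.57869522] 1.551063324469424
d [-0.19 -0.32  2.66] w [-0.    -0.001  0.001]
```

Emit:
{"api": "arm_command", "payload": {"steps": [{"wx": 0,"wy": 0,"wz": 0,"dx": -0.18,"dy": -0.32,"dz": 1,"grip": 3},{"wx": 0,"wy": 0,"wz": 0,"dx": -0.18,"dy": -0.32,"dz": 2,"grip": 3},{"wx": 0,"wy": 0,"wz": 0,"dx": -0.18,"dy": -0.32,"dz": 2.6,"grip": 3},{"wx": 0,"wy": 0,"wz": 0,"dx": -0.18,"dy": -0.32,"dz": 2.6,"grip": 3},{"wx": 0,"wy": 0,"wz": 0,"dx": -0.18,"dy": -0.32,"dz": 2.6,"grip": 3},{"wx": 0,"wy": 0,"wz": 0,"dx": -0.18,"dy": -0.32,"dz": 2.6,"grip": 3},{"wx": 0,"wy": 0,"wz": 0,"dx": -0.18,"dy": -0.32,"dz": 2.6,"grip": 3}]}}

```text
time: 31.58
eef_pos: [591.8, -163.4, 73.6]
eef_rot: [0.715, 0.7, -0.0, -0.001]
wrist_force: [-0.3, -0.1, -1.2]
width: 38.0
grasp_force: 25.0
```

```bash
python3 - <<'E'
from tr import *
delta([592.4,-162.5,63],1.55);print(pose()[0])
im=cams.capture('wrist');cv2.imwrite('pics/w11.png',cv2.resize(im[130:300,220:420],None,fx=4,fy=4,interpolation=cv2.INTER_CUBIC)[:,:780])
E
```

```text
d [0.09 0.06 1.06] w [-0.001 -0.001 -0.   ]
[ 591.75212214 -163.40046809   73.63967987]
```

View pics/w11.png

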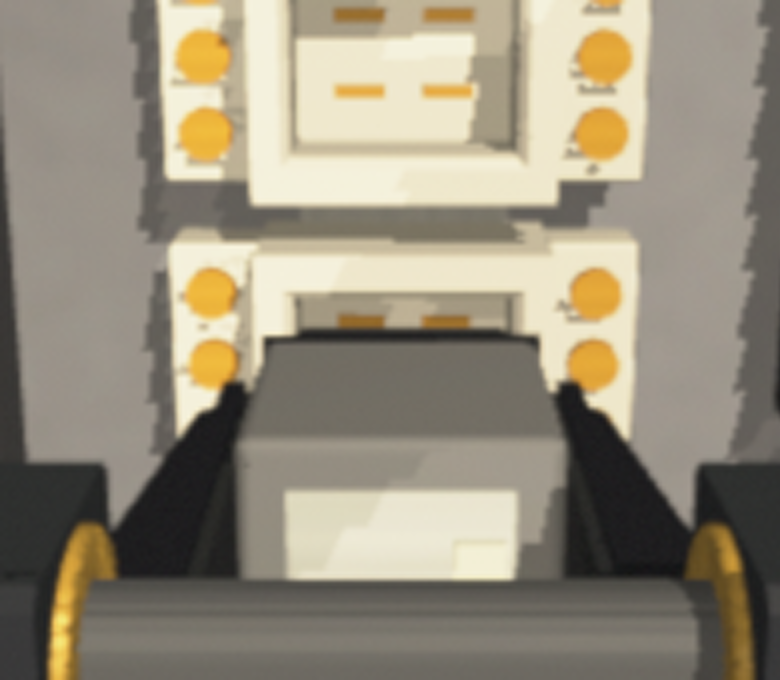

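Here the socket is centred at column 404 and the relay at 402. The relay sits about 9 crop rows lower than last time, so it needs about +2 mm in y.

Emit:
{"api": "arm_command", "payload": {"steps": [{"wx": 0,"wy": 0,"wz": 0,"dx": 0.2,"dy": 0.05,"dz": 0,"grip": 3},{"wx": 0,"wy": 0,"wz": 0,"dx": 0.2,"dy": 0.05,"dz": 0,"grip": 3},{"wx": 0,"wy": 0,"wz": 0,"dx": 0.2,"dy": 0.05,"dz": 0.3,"grip": 3},{"wx": 0,"wy": 0,"wz": 0,"dx": 0.2,"dy": 0.05,"dz": 0.6,"grip": 3},{"wx": 0,"wy": 0,"wz": 0,"dx": 0.2,"dy": 0.05,"dz": 0.8,"grip": 3},{"wx": 0,"wy": 0,"wz": 0,"dx": 0.2,"dy": 0.05,"dz": 1,"grip": 3},{"wx": 0,"wy": 0,"wz": 0,"dx": 0.2,"dy": 0.05,"dz": 1,"grip": 3},{"wx": 0,"wy": 0,"wz": 0,"dx": 0.2,"dy": 0.05,"dz": 1,"grip": 3}]}}

```text
time: 32.3
eef_pos: [591.7, -161.2, 62.8]
eef_rot: [0.715, 0.7, -0.0, -0.001]
wrist_force: [0.4, -0.3, -1.0]
width: 37.8
grasp_force: 25.0
```

Emit:
{"api": "arm_command", "payload": {"steps": [{"wx": 0,"wy": 0,"wz": 0,"dx": 0,"dy": 0,"dz": 0.1,"grip": 3},{"wx": 0,"wy": 0,"wz": 0,"dx": 0,"dy": 0,"dz": 0.2,"grip": 3},{"wx": 0,"wy": 0,"wz": 0,"dx": 0,"dy": 0,"dz": 0.3,"grip": 3},{"wx": 0,"wy": 0,"wz": 0,"dx": 0,"dy": 0,"dz": 0.4,"grip": 3},{"wx": 0,"wy": 0,"wz": 0,"dx": 0,"dy": 0,"dz": 0.4,"grip": 3}]}}

```text
time: 32.72
eef_pos: [591.7, -161.2, 58.9]
eef_rot: [0.714, 0.7, -0.0, -0.001]
wrist_force: [0.1, -0.3, -1.6]
width: 37.6
grasp_force: 25.0
```

No contact, and it is already in the hole. Pressing home.

Emit:
{"api": "arm_command", "payload": {"steps": [{"wx": 0,"wy": 0,"wz": 0,"dx": 0,"dy": 0,"dz": 0.1,"grip": 3},{"wx": 0,"wy": 0,"wz": 0,"dx": 0,"dy": 0,"dz": 0.2,"grip": 3},{"wx": 0,"wy": 0,"wz": 0,"dx": 0,"dy": 0,"dz": 0.3,"grip": 3},{"wx": 0,"wy": 0,"wz": 0,"dx": 0,"dy": 0,"dz": 0.45,"grip": 3},{"wx": 0,"wy": 0,"wz": 0,"dx": 0,"dy": 0,"dz": 0.6,"grip": 3},{"wx": 0,"wy": 0,"wz": 0,"dx": 0,"dy": 0,"dz": 0.6,"grip": 3}]}}

```text
time: 33.22
eef_pos: [592.0, -161.3, 54.8]
eef_rot: [0.714, 0.7, -0.0, -0.001]
wrist_force: [-5.0, 0.6, 8.2]
width: 38.0
grasp_force: 25.0
```

Emit:
{"api": "arm_command", "payload": {"steps": [{"wx": 0,"wy": 0,"wz": 0,"dx": 0,"dy": 0,"dz": -0.2,"grip": 6},{"wx": 0,"wy": 0,"wz": 0,"dx": 0,"dy": 0,"dz": -0.2,"grip": 6},{"wx": 0,"wy": 0,"wz": 0,"dx": 0,"dy": 0,"dz": -0.2,"grip": 6},{"wx": 0,"wy": 0,"wz": 0,"dx": 0,"dy": 0,"dz": -0.2,"grip": 6},{"wx": 0,"wy": 0,"wz": 0,"dx": 0,"dy": 0,"dz": -3,"grip": 6},{"wx": 0,"wy": 0,"wz": 0,"dx": 0,"dy": 0,"dz": -7,"grip": 6},{"wx": 0,"wy": 0,"wz": 0,"dx": 0,"dy": 0,"dz": -11,"grip": 6},{"wx": 0,"wy": 0,"wz": 0,"dx": 4,"dy": 0,"dz": -12,"grip": 6},{"wx": 0,"wy": 0,"wz": 0,"dx": 8,"dy": 0,"dz": -12,"grip": 6},{"wx": 0,"wy": 0,"wz": 0,"dx": 12,"dy": 0,"dz": -12,"grip": 6}]}}

```text
time: 34.05
eef_pos: [595.6, -40.9, 175.4]
eef_rot: [0.715, 0.699, 0.001, 0.0]
wrist_force: [0.4, 0.7, -0.6]
width: 59.9
grasp_force: 0.0
```

Emit:
{"api": "arm_command", "payload": {"steps": [{"wx": 0,"wy": 0,"wz": 0.1,"dx": 31,"dy": 1,"dz": -0.5,"grip": 6},{"wx": 0,"wy": 0,"wz": 0.1,"dx": 31,"dy": 1,"dz": -0.5,"grip": 6},{"wx": 0,"wy": 0,"wz": 0.1,"dx": 31,"dy": 1,"dz": -0.5,"grip": 6},{"wx": 0,"wy": 0,"wz": 0.1,"dx": 31,"dy": 1,"dz": -0.5,"grip": 6},{"wx": 0,"wy": 0,"wz": 0.1,"dx": 31,"dy": 1,"dz": -0.5,"grip": 6},{"wx": 0,"wy": 0,"wz": 0.1,"dx": 31,"dy": 1,"dz": -0.5,"grip": 6},{"wx": 0,"wy": 0,"wz": 0.1,"dx": 31,"dy": 1,"dz": -0.5,"grip": 6},{"wx": 0,"wy": 0,"wz": 0.1,"dx": 31,"dy": 1,"dz": -0.5,"grip": 6},{"wx": 0,"wy": 0,"wz": 0.1,"dx": 31,"dy": 1,"dz": -0.5,"grip": 6},{"wx": 0,"wy": 0,"wz": 0.1,"dx": 31,"dy": 1,"dz": -0.5,"grip": 6}]}}

```text
time: 34.88
eef_pos: [610.8, 269.1, 178.0]
eef_rot: [0.748, 0.664, -0.001, -0.001]
wrist_force: [-0.4, -0.0, 0.2]
width: 60.0
grasp_force: 0.0
```

Emit:
{"api": "arm_command", "payload": {"steps": [{"wx": 0,"wy": 0,"wz": 0,"dx": 0,"dy": 0,"dz": 0,"grip": 6},{"wx": 0,"wy": 0,"wz": 0,"dx": 0,"dy": 0,"dz": 0,"grip": 6},{"wx": 0,"wy": 0,"wz": 0,"dx": 0,"dy": 0,"dz": 0,"grip": 6},{"wx": 0,"wy": 0,"wz": 0,"dx": 0,"dy": 0,"dz": 0,"grip": 6}]}}

```text
time: 35.22
eef_pos: [611.4, 267.0, 178.7]
eef_rot: [0.749, 0.662, -0.0, -0.001]
wrist_force: [-0.1, -0.4, -0.3]
width: 60.1
grasp_force: 0.0
```

```bash
python3 - <<'E'
from lab import *
print(pose()[0],yaw())
labels()
E
```

```text
[611.37081367 267.04527092 178.68337707] 1.4480702345042435
0.98 px [709.9 281.4] lab size [20.1 26.2] ang 48.9 bbox [415 145  37  35] bgr [212 161 125]
0.94 px [614.9 300. ] lab size [20.4 27.2] ang 83.0 bbox [304 142  33  25] bgr [198 212 218]
```

Emit:
{"api": "arm_command", "payload": {"steps": [{"wx": 0,"wy": 0,"wz": 0,"dx": 3.2,"dy": -0.1,"dz": 4,"grip": 6},{"wx": 0,"wy": 0,"wz": 0,"dx": 3.2,"dy": -0.1,"dz": 8,"grip": 6},{"wx": 0,"wy": 0,"wz": 0,"dx": 3.2,"dy": -0.1,"dz": 11.5,"grip": 6},{"wx": 0,"wy": 0,"wz": 0,"dx": 3.2,"dy": -0.1,"dz": 13.5,"grip": 6},{"wx": 0,"wy": 0,"wz": 0,"dx": 3.2,"dy": -0.1,"dz": 14.9,"grip": 6},{"wx": 0,"wy": 0,"wz": 0,"dx": 3.2,"dy": -0.1,"dz": 14.9,"grip": 6},{"wx": 0,"wy": 0,"wz": 0,"dx": 3.2,"dy": -0.1,"dz": 14.9,"grip": 6},{"wx": 0,"wy": 0,"wz": 0,"dx": 3.2,"dy": -0.1,"dz": 14.9,"grip": 3},{"wx": 0,"wy": 0,"wz": 0,"dx": 3.2,"dy": -0.1,"dz": 14.9,"grip": 3},{"wx": 0,"wy": 0,"wz": 0,"dx": 3.2,"dy": -0.1,"dz": 14.9,"grip": 3}], "force": 25}}

```text
time: 36.15
eef_pos: [614.8, 300.6, 31.4]
eef_rot: [0.749, 0.663, 0.001, -0.001]
wrist_force: [-0.3, -0.1, 0.3]
width: 45.4
grasp_force: 0.0
```

Emit:
{"api": "arm_command", "payload": {"steps": [{"wx": 0,"wy": 0,"wz": 0,"dx": 0,"dy": 0,"dz": 0,"grip": 3},{"wx": 0,"wy": 0,"wz": 0,"dx": 0,"dy": 0,"dz": 0,"grip": 3},{"wx": 0,"wy": 0,"wz": 0,"dx": 0,"dy": 0,"dz": 0,"grip": 3},{"wx": 0,"wy": 0,"wz": 0,"dx": 0,"dy": 0,"dz": 0,"grip": 3}]}}

```text
time: 36.48
eef_pos: [614.5, 300.5, 30.8]
eef_rot: [0.749, 0.663, 0.0, -0.001]
wrist_force: [-0.1, -0.1, 5.0]
width: 37.9
grasp_force: 25.0
```

Emit:
{"api": "arm_command", "payload": {"steps": [{"wx": 0,"wy": 0,"wz": 0,"dx": 0,"dy": 0,"dz": -1,"grip": 3},{"wx": 0,"wy": 0,"wz": 0,"dx": 0,"dy": 0,"dz": -2,"grip": 3},{"wx": 0,"wy": 0,"wz": 0,"dx": 0,"dy": 0,"dz": -5,"grip": 3},{"wx": 0,"wy": 0,"wz": 0,"dx": 0,"dy": 0,"dz": -8,"grip": 3},{"wx": 0,"wy": 0,"wz": 0,"dx": 0,"dy": 0,"dz": -12,"grip": 3},{"wx": 0,"wy": 0,"wz": 0,"dx": 0,"dy": 0,"dz": -12,"grip": 3},{"wx": 0,"wy": 0,"wz": 0,"dx": 0,"dy": 0,"dz": -12,"grip": 3},{"wx": 0,"wy": 0,"wz": 0,"dx": 0,"dy": 0,"dz": -12,"grip": 3},{"wx": 0,"wy": 0,"wz": 0,"dx": 0,"dy": 0,"dz": -12,"grip": 3}]}}

```text
time: 37.23
eef_pos: [612.6, 299.8, 147.5]
eef_rot: [0.749, 0.663, -0.002, -0.002]
wrist_force: [0.5, 0.4, -0.2]
width: 38.3
grasp_force: 25.0
```

```bash
python3 - <<'E'
from tr import *
print(pose()[0],yaw())
delta([593.5,-111.5,148],1.55)
E
```

```text
[612.64377554 299.77236091 147.5472433 ] 1.4497772772354687
d [-4.106e+01  3.060e+00 -3.000e-02] w [-0.005  0.001 -0.1  ]
```

Emit:
{"api": "arm_command", "payload": {"steps": [{"wx": 0,"wy": 0,"wz": -0.1,"dx": -37.5,"dy": 2.5,"dz": 0,"grip": 3},{"wx": 0,"wy": 0,"wz": -0.1,"dx": -37.5,"dy": 2.5,"dz": 0,"grip": 3},{"wx": 0,"wy": 0,"wz": -0.1,"dx": -37.5,"dy": 2.5,"dz": 0,"grip": 3},{"wx": 0,"wy": 0,"wz": -0.1,"dx": -37.5,"dy": 2.5,"dz": 0,"grip": 3},{"wx": 0,"wy": 0,"wz": -0.1,"dx": -37.5,"dy": 2.5,"dz": 0,"grip": 3},{"wx": 0,"wy": 0,"wz": -0.1,"dx": -37.5,"dy": 2.5,"dz": 0,"grip": 3},{"wx": 0,"wy": 0,"wz": -0.1,"dx": -37.5,"dy": 2.5,"dz": 0,"grip": 3},{"wx": 0,"wy": 0,"wz": -0.1,"dx": -37.5,"dy": 2.5,"dz": 0,"grip": 3},{"wx": 0,"wy": 0,"wz": -0.1,"dx": -37.5,"dy": 2.5,"dz": 0,"grip": 3},{"wx": 0,"wy": 0,"wz": -0.1,"dx": -37.5,"dy": 2.5,"dz": 0,"grip": 3}]}}

```text
time: 38.07
eef_pos: [591.7, -81.1, 147.1]
eef_rot: [0.717, 0.697, -0.002, -0.002]
wrist_force: [0.1, 0.3, -0.3]
width: 38.0
grasp_force: 25.0
```

Emit:
{"api": "arm_command", "payload": {"steps": [{"wx": 0,"wy": 0,"wz": 0,"dx": -3.5,"dy": 0,"dz": 3,"grip": 3},{"wx": 0,"wy": 0,"wz": 0,"dx": -3.5,"dy": 0,"dz": 5,"grip": 3},{"wx": 0,"wy": 0,"wz": 0,"dx": -3.5,"dy": 0,"dz": 5,"grip": 3},{"wx": 0,"wy": 0,"wz": 0,"dx": -3.5,"dy": 0,"dz": 5,"grip": 3},{"wx": 0,"wy": 0,"wz": 0,"dx": -3.5,"dy": 0,"dz": 5,"grip": 3},{"wx": 0,"wy": 0,"wz": 0,"dx": -3.5,"dy": 0,"dz": 5,"grip": 3}]}}

```text
time: 38.57
eef_pos: [593.6, -109.2, 100.6]
eef_rot: [0.714, 0.7, 0.0, -0.0]
wrist_force: [0.0, -0.5, -0.3]
width: 38.1
grasp_force: 25.0
```

```bash
python3 - <<'E'
from tr import *
print(pose()[0],yaw())
delta([592.9,-111.9,74],1.55)
E
```

```text
[ 593.63822847 -109.17853248  100.61720415] 1.5510500143128017
d [-0.28 -0.07  2.66] w [-0.    -0.001  0.001]
```

Emit:
{"api": "arm_command", "payload": {"steps": [{"wx": 0,"wy": 0,"wz": 0,"dx": -0.32,"dy": -0.07,"dz": 1,"grip": 3},{"wx": 0,"wy": 0,"wz": 0,"dx": -0.32,"dy": -0.07,"dz": 2,"grip": 3},{"wx": 0,"wy": 0,"wz": 0,"dx": -0.32,"dy": -0.07,"dz": 2.6,"grip": 3},{"wx": 0,"wy": 0,"wz": 0,"dx": -0.32,"dy": -0.07,"dz": 2.6,"grip": 3},{"wx": 0,"wy": 0,"wz": 0,"dx": -0.32,"dy": -0.07,"dz": 2.6,"grip": 3},{"wx": 0,"wy": 0,"wz": 0,"dx": -0.32,"dy": -0.07,"dz": 2.6,"grip": 3},{"wx": 0,"wy": 0,"wz": 0,"dx": -0.32,"dy": -0.07,"dz": 2.6,"grip": 3}]}}

```text
time: 39.15
eef_pos: [592.2, -113.2, 73.7]
eef_rot: [0.715, 0.7, -0.0, -0.001]
wrist_force: [0.3, 0.9, 0.0]
width: 38.2
grasp_force: 25.0
```

```bash
python3 - <<'E'
from tr import *
print(pose()[0])
im=cams.capture('wrist');cv2.imwrite('pics/w12.png',cv2.resize(im[130:300,220:420],None,fx=4,fy=4,interpolation=cv2.INTER_CUBIC)[:,:780])
E
```

```text
[ 592.21973535 -113.23795164   73.69085597]
```

View pics/w12.png

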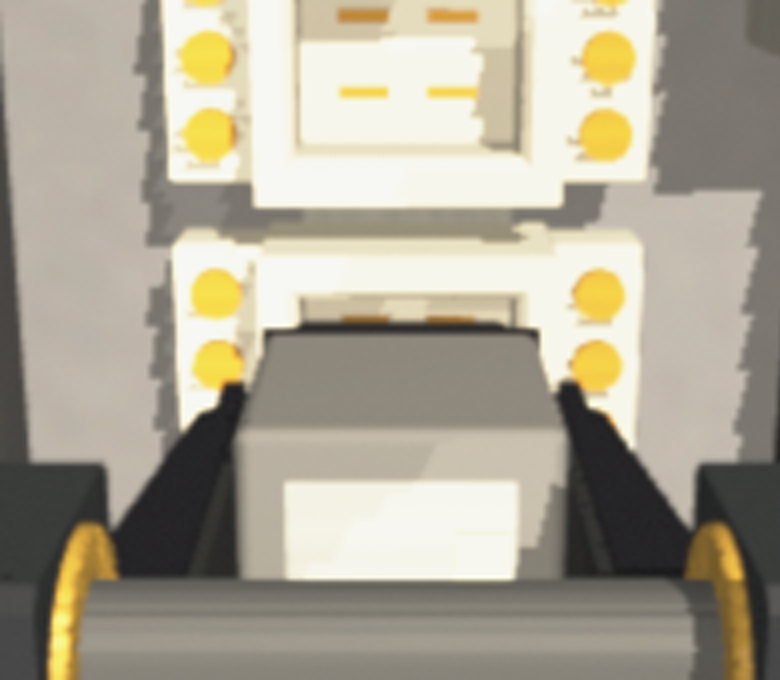

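This matches the first insertion in y (shift +1 mm). In x the socket centre at 408 against the relay at 402 means +1 mm.

Emit:
{"api": "arm_command", "payload": {"steps": [{"wx": 0,"wy": 0,"wz": 0,"dx": 0.1,"dy": 0.1,"dz": 0,"grip": 3},{"wx": 0,"wy": 0,"wz": 0,"dx": 0.1,"dy": 0.1,"dz": 0,"grip": 3},{"wx": 0,"wy": 0,"wz": 0,"dx": 0.1,"dy": 0.1,"dz": 0.3,"grip": 3},{"wx": 0,"wy": 0,"wz": 0,"dx": 0.1,"dy": 0.1,"dz": 0.6,"grip": 3},{"wx": 0,"wy": 0,"wz": 0,"dx": 0.1,"dy": 0.1,"dz": 0.8,"grip": 3},{"wx": 0,"wy": 0,"wz": 0,"dx": 0.1,"dy": 0.1,"dz": 1,"grip": 3},{"wx": 0,"wy": 0,"wz": 0,"dx": 0.1,"dy": 0.1,"dz": 1,"grip": 3},{"wx": 0,"wy": 0,"wz": 0,"dx": 0.1,"dy": 0.1,"dz": 1,"grip": 3}]}}

```text
time: 39.87
eef_pos: [592.7, -112.1, 62.9]
eef_rot: [0.714, 0.7, -0.001, -0.001]
wrist_force: [0.1, 0.1, -1.4]
width: 38.3
grasp_force: 25.0
```

Emit:
{"api": "arm_command", "payload": {"steps": [{"wx": 0,"wy": 0,"wz": 0,"dx": 0,"dy": 0,"dz": 0.1,"grip": 3},{"wx": 0,"wy": 0,"wz": 0,"dx": 0,"dy": 0,"dz": 0.2,"grip": 3},{"wx": 0,"wy": 0,"wz": 0,"dx": 0,"dy": 0,"dz": 0.3,"grip": 3},{"wx": 0,"wy": 0,"wz": 0,"dx": 0,"dy": 0,"dz": 0.4,"grip": 3},{"wx": 0,"wy": 0,"wz": 0,"dx": 0,"dy": 0,"dz": 0.4,"grip": 3}]}}

```text
time: 40.28
eef_pos: [592.7, -112.1, 59.0]
eef_rot: [0.715, 0.7, -0.0, -0.001]
wrist_force: [0.3, -0.1, -0.4]
width: 37.9
grasp_force: 25.0
```

Emit:
{"api": "arm_command", "payload": {"steps": [{"wx": 0,"wy": 0,"wz": 0,"dx": 0,"dy": 0,"dz": 0.1,"grip": 3},{"wx": 0,"wy": 0,"wz": 0,"dx": 0,"dy": 0,"dz": 0.2,"grip": 3},{"wx": 0,"wy": 0,"wz": 0,"dx": 0,"dy": 0,"dz": 0.3,"grip": 3},{"wx": 0,"wy": 0,"wz": 0,"dx": 0,"dy": 0,"dz": 0.45,"grip": 3},{"wx": 0,"wy": 0,"wz": 0,"dx": 0,"dy": 0,"dz": 0.6,"grip": 3},{"wx": 0,"wy": 0,"wz": 0,"dx": 0,"dy": 0,"dz": 0.65,"grip": 3}]}}

```text
time: 40.78
eef_pos: [593.0, -112.2, 54.7]
eef_rot: [0.714, 0.7, -0.001, -0.001]
wrist_force: [-5.9, 0.7, 12.6]
width: 38.0
grasp_force: 25.0
```

Emit:
{"api": "arm_command", "payload": {"steps": [{"wx": 0,"wy": 0,"wz": 0,"dx": 0,"dy": 0,"dz": -0.3,"grip": 6},{"wx": 0,"wy": 0,"wz": 0,"dx": 0,"dy": 0,"dz": -0.3,"grip": 6},{"wx": 0,"wy": 0,"wz": 0,"dx": 0,"dy": 0,"dz": -0.3,"grip": 6},{"wx": 0,"wy": 0,"wz": 0,"dx": 0,"dy": 0,"dz": -0.3,"grip": 6},{"wx": 0,"wy": 0,"wz": 0,"dx": 0,"dy": 0,"dz": -3,"grip": 6},{"wx": 0,"wy": 0,"wz": 0,"dx": 0,"dy": 0,"dz": -7,"grip": 6},{"wx": 0,"wy": 0,"wz": 0,"dx": 0,"dy": 0,"dz": -11.3,"grip": 6},{"wx": 0,"wy": 0,"wz": 0,"dx": 0,"dy": 0,"dz": -11.3,"grip": 6}]}}

```text
time: 41.45
eef_pos: [597.9, -113.6, 175.5]
eef_rot: [0.714, 0.7, 0.003, 0.005]
wrist_force: [1.1, -0.5, 2.0]
width: 60.1
grasp_force: 0.0
```

Emit:
{"api": "arm_command", "payload": {"steps": [{"wx": 0,"wy": 0,"wz": 1.2,"dx": -3.2,"dy": -8.5,"dz": 0,"grip": 9},{"wx": 0,"wy": 0,"wz": 1.2,"dx": -3.2,"dy": -8.5,"dz": 0,"grip": 9},{"wx": 0,"wy": 0,"wz": 1.2,"dx": -3.2,"dy": -8.5,"dz": 0,"grip": 9},{"wx": 0,"wy": 0,"wz": 1.2,"dx": -3.2,"dy": -8.5,"dz": 0,"grip": 9},{"wx": 0,"wy": 0,"wz": 1.2,"dx": -3.2,"dy": -8.5,"dz": 0,"grip": 9},{"wx": 0,"wy": 0,"wz": 1.2,"dx": -3.2,"dy": -8.5,"dz": 0,"grip": 9},{"wx": 0,"wy": 0,"wz": 1.2,"dx": -3.2,"dy": -8.5,"dz": 0,"grip": 9},{"wx": 0,"wy": 0,"wz": 1.2,"dx": -3.2,"dy": -8.5,"dz": 0,"grip": 9},{"wx": 0,"wy": 0,"wz": 1.2,"dx": -3.2,"dy": -8.5,"dz": 0,"grip": 9},{"wx": 0,"wy": 0,"wz": 1.2,"dx": -3.2,"dy": -8.5,"dz": 0,"grip": 9}]}}

```text
time: 42.28
eef_pos: [507.3, -142.5, 165.5]
eef_rot: [0.985, 0.171, -0.001, -0.001]
wrist_force: [0.5, -1.0, -0.8]
width: 90.1
grasp_force: 0.0
```

Emit:
{"api": "arm_command", "payload": {"steps": [{"wx": 0,"wy": 0,"wz": 0.37,"dx": 0,"dy": 0,"dz": 0,"grip": 9},{"wx": 0,"wy": 0,"wz": 0.37,"dx": 0,"dy": 0,"dz": 0,"grip": 9},{"wx": 0,"wy": 0,"wz": 0.37,"dx": 0,"dy": 0,"dz": 0,"grip": 9},{"wx": 0,"wy": 0,"wz": 0.37,"dx": 0,"dy": 0,"dz": 0,"grip": 9},{"wx": 0,"wy": 0,"wz": 0.37,"dx": 0,"dy": 0,"dz": 0,"grip": 9},{"wx": 0,"wy": 0,"wz": 0.37,"dx": 0,"dy": 0,"dz": 0,"grip": 9},{"wx": 0,"wy": 0,"wz": 0.37,"dx": 0,"dy": 0,"dz": 0,"grip": 9}]}}

```text
time: 42.87
eef_pos: [507.4, -142.5, 165.8]
eef_rot: [1.0, -0.009, -0.001, -0.001]
wrist_force: [-0.4, -0.5, 0.1]
width: 89.9
grasp_force: 0.0
```

```bash
python3 - <<'E'
from tr import *
s=ctrl.state();print(pose()[0],yaw());np.savez('w13.npz',p=s['eef_pos'],r=s['eef_rot'])
im=cams.capture('wrist')
cv2.imwrite('pics/w13.png',cv2.resize(im[40:280,170:450],None,fx=2.5,fy=2.5,interpolation=cv2.INTER_CUBIC))
E
```

```text
[ 507.39890951 -142.45485016  165.76325061] -0.018493628910003987
```

View pics/w13.png

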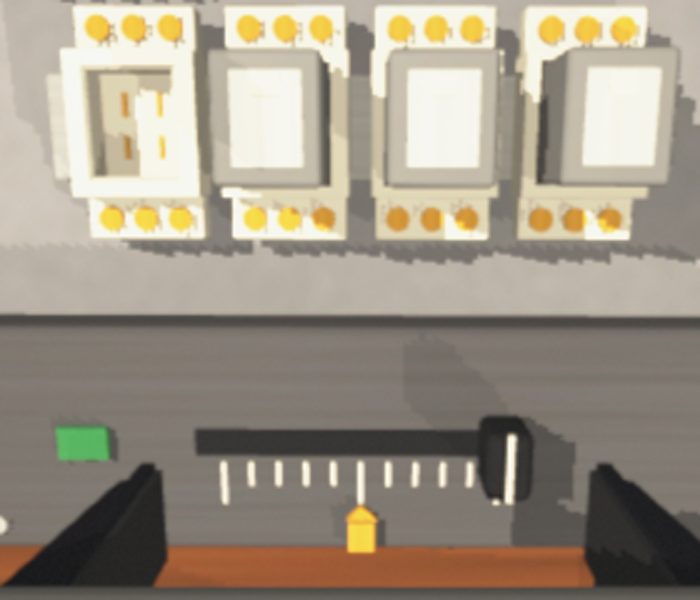

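All three new relays stand level in sockets 3, 2 and 1. The fader is still at zero (line x≈511) and the pointer is at x≈361, on the middle tick.

```bash
python3 - <<'E'
from h import *
d=np.load('w13.npz');P=(d['p'],Ro.from_quat(d['r']))
U=lambda u,v,z:unproj('wrist',(u/2.5+170,v/2.5+40),z,P)[0]
f=U(511,468,69);a=U(361.5,507,43);b=U(361.5,545,46);t=U(361,485,40)
yv=np.array([.020,1.0,0])
for n,q in[('tip',a),('body',b),('tick',t),('tickL',U(224.5,482,40))]:print(n,q,(q-f)@yv)
print(f);delta([480.5,-186.5,50],-.02)
E
```

```text
tip [ 457.94368037 -136.39198859   43.        ] 49.77642549090933
body [ 444.21062582 -136.13331153   46.        ] 49.76044146039251
tick [ 465.38475063 -136.32699699   40.        ] 49.990238499585075
tickL [467.46325649 -86.20126685  40.        ] 100.15753875659185
[ 481.61081996 -186.64175687   69.        ]
d [-2.58  4.47 11.58] w [-0.001  0.002  0.001]
```

Emit:
{"api": "arm_command", "payload": {"steps": [{"wx": 0,"wy": 0,"wz": 0,"dx": -2.6,"dy": 4.4,"dz": 3,"grip": 5},{"wx": 0,"wy": 0,"wz": 0,"dx": -2.6,"dy": 4.4,"dz": 6,"grip": 5},{"wx": 0,"wy": 0,"wz": 0,"dx": -2.6,"dy": 4.4,"dz": 6,"grip": 5},{"wx": 0,"wy": 0,"wz": 0,"dx": -2.6,"dy": 4.4,"dz": 9,"grip": 5},{"wx": 0,"wy": 0,"wz": 0,"dx": -2.6,"dy": 4.4,"dz": 11.5,"grip": 5},{"wx": 0,"wy": 0,"wz": 0,"dx": -2.6,"dy": 4.4,"dz": 11.5,"grip": 5},{"wx": 0,"wy": 0,"wz": 0,"dx": -2.6,"dy": 4.4,"dz": 11.5,"grip": 5},{"wx": 0,"wy": 0,"wz": 0,"dx": -2.6,"dy": 4.4,"dz": 11.5,"grip": 5},{"wx": 0,"wy": 0,"wz": 0,"dx": -2.6,"dy": 4.4,"dz": 11.5,"grip": 5}]}}

```text
time: 43.67
eef_pos: [482.1, -186.4, 53.4]
eef_rot: [1.0, -0.01, 0.001, 0.0]
wrist_force: [0.2, 0.3, -0.3]
width: 50.1
grasp_force: 0.0
```

Emit:
{"api": "arm_command", "payload": {"steps": [{"wx": 0,"wy": 0,"wz": 0,"dx": 0,"dy": 0,"dz": 0,"grip": 1},{"wx": 0,"wy": 0,"wz": 0,"dx": 0,"dy": 0,"dz": 0,"grip": 1},{"wx": 0,"wy": 0,"wz": 0,"dx": 0,"dy": 0,"dz": 0,"grip": 1},{"wx": 0,"wy": 0,"wz": 0,"dx": 0,"dy": 0,"dz": 0,"grip": 1},{"wx": 0,"wy": 0,"wz": 0,"dx": 0,"dy": 0,"dz": 0,"grip": 1},{"wx": 0,"wy": 0,"wz": 0,"dx": 0,"dy": 0,"dz": 0,"grip": 1},{"wx": 0,"wy": 0,"wz": 0,"dx": 0,"dy": 0,"dz": 0,"grip": 1}], "force": 15}}

```text
time: 44.25
eef_pos: [480.3, -185.9, 51.0]
eef_rot: [1.0, -0.01, -0.001, -0.0]
wrist_force: [-0.3, -1.3, 0.5]
width: 16.3
grasp_force: 15.0
```

Emit:
{"api": "arm_command", "payload": {"steps": [{"wx": 0,"wy": 0,"wz": 0,"dx": 0,"dy": -1,"dz": 0,"grip": 1},{"wx": 0,"wy": 0,"wz": 0,"dx": 0,"dy": -2.5,"dz": 0,"grip": 1},{"wx": 0,"wy": 0,"wz": 0,"dx": 0,"dy": -4,"dz": 0,"grip": 1},{"wx": 0,"wy": 0,"wz": 0,"dx": 0,"dy": -4.7,"dz": 0,"grip": 1},{"wx": 0,"wy": 0,"wz": 0,"dx": 0,"dy": -4.9,"dz": 0,"grip": 1},{"wx": 0,"wy": 0,"wz": 0,"dx": 0,"dy": -4.9,"dz": 0,"grip": 1},{"wx": 0,"wy": 0,"wz": 0,"dx": 0,"dy": -4.9,"dz": 0,"grip": 1},{"wx": 0,"wy": 0,"wz": 0,"dx": 0,"dy": -4.9,"dz": 0,"grip": 1}]}}

```text
time: 44.92
eef_pos: [481.4, -136.6, 51.0]
eef_rot: [1.0, -0.01, -0.001, -0.001]
wrist_force: [1.1, 1.1, 1.1]
width: 15.6
grasp_force: 15.0
```

Emit:
{"api": "arm_command", "payload": {"steps": [{"wx": 0,"wy": 0,"wz": 0,"dx": 0,"dy": 0,"dz": 0,"grip": 4},{"wx": 0,"wy": 0,"wz": 0,"dx": 0,"dy": 0,"dz": 0,"grip": 4},{"wx": 0,"wy": 0,"wz": 0,"dx": 0,"dy": 0,"dz": 0,"grip": 4},{"wx": 0,"wy": 0,"wz": 0,"dx": 0,"dy": 0,"dz": -4,"grip": 4},{"wx": 0,"wy": 0,"wz": 0,"dx": 0.5,"dy": 0,"dz": -8,"grip": 6},{"wx": 0,"wy": 0,"wz": 0,"dx": 1.6,"dy": 0,"dz": -11.3,"grip": 9},{"wx": 0,"wy": 0,"wz": 0,"dx": 1.6,"dy": 0,"dz": -11.3,"grip": 9},{"wx": 0,"wy": 0,"wz": 0,"dx": 1.6,"dy": 0,"dz": -11.3,"grip": 9},{"wx": 0,"wy": 0,"wz": 0,"dx": 1.6,"dy": 0,"dz": -11.3,"grip": 9},{"wx": 0,"wy": 0,"wz": 0,"dx": 1.6,"dy": 0,"dz": -11.3,"grip": 9}]}}

```text
time: 45.75
eef_pos: [496.2, -137.0, 161.9]
eef_rot: [1.0, -0.01, -0.003, -0.001]
wrist_force: [-0.3, -0.3, -0.1]
width: 74.5
grasp_force: 0.0
```

```bash
python3 - <<'E'
from tr import *
s=ctrl.state();print(pose()[0],yaw());np.savez('w14.npz',p=s['eef_pos'],r=s['eef_rot'])
im=cams.capture('wrist')
cv2.imwrite('pics/w14.png',cv2.resize(im[180:280,220:420],None,fx=4,fy=4,interpolation=cv2.INTER_CUBIC))
E
```

```text
[ 496.17761985 -136.95411686  161.86924356] -0.020402136076905282
```

View pics/w14.png

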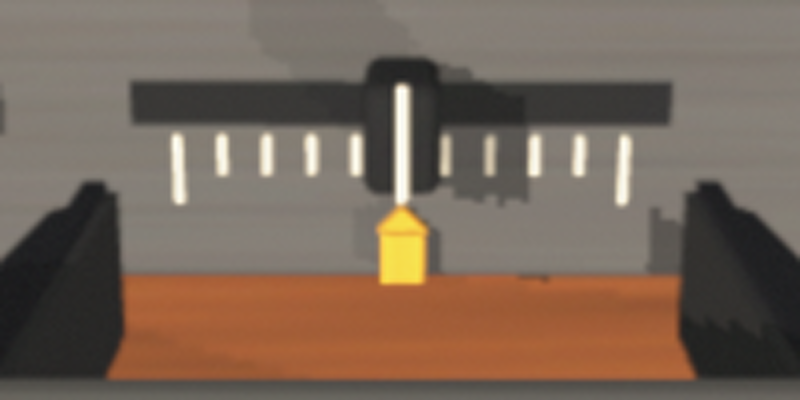

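The fader line (x≈402) and pointer (x≈402.5) coincide near the optical axis. I'll do a quick check that the worn relays are still in the tray, then hand in.

```bash
python3 - <<'E'
from tr import *
c,y=tray()
for e in models.look_for('top','worn3')[:7]:
    if e['p']>.25:print(round(e['p'],2),np.round(unproj('top',e['location'],58)[0]))
print(ctrl.state()['time']);print(ctrl.close_job())
E
```

```text
tray 0.88 ctr 451.3775939941406 262.193115234375 size 165.79721069335938 126.26922607421875 yaw -0.19122162417041455
0.77 [559.  78.  58.]
0.54 [436. 226.  58.]
0.45 [455. 291.  58.]
45.95
the job is handed in; nothing more can be done
None
```

The job is handed in. The fader went to zero first, then both worn relays went into the tray. The three new relays are home in sockets 1, 2 and 3, and the fader is level with the brass pointer. Its score has not come back.

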